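# Serve a test piece and show its groove to the inspection camera

## Robot

A 6-joint arm with a two-finger parallel gripper is mounted at the origin on the work surface. World frame = base frame: x ahead of the robot, y to its left, z up, the work surface at z = 0. Lengths are in m, angles in rad, forces in N, time in s.
With the tool pointing down it reaches from about 0.375 to 0.9 m from the base axis. Payload 3.1 kg.
Tool frame: the origin (TCP) lies midway between the tips of the shut fingers; the grasp point (between the pads) lies robot.grip_depth behind it (robot.grip_depth is the distance from the TCP to the grasp point, in m); z points along the fingers, y is the line along which they close (so a half turn about z gives the same grasp; the last joint's range is limited). The gripper opens to 87 mm and grips with 3 to 60 N. Pads are 19 mm wide; open, the fingers measure 117 mm over their backs; the gripper's body (75 mm by 190 mm) begins 51 mm behind the grasp point.
Start: joints at [-1.371, 0.527, 1.433, -0, 1.181, -0.178], TCP at [0.231, -0.581, 0.223] pointing down, gripper open.
Joint ranges: [-3.08, 3.08], [-0.75, 2.2], [0.22, 2.44], [-1.43, 4.57], [0, 2.65], [-2.85, 2.85]. Speed limits (rad/s): [2.79, 2.79, 3.14, 3.14, 3.14, 3.14].

## Interface

Orientations are given as a unit quaternion [x, y, z, w].
In Python, from rig import robot gives the robot as it stands.
- The arm moves only by the shell command python3 nudge.py [OPENING] [FORCE], which reads ROWS from standard input. ROWS is a JSON list of rows, 1 to 20 of them, each an object with the fields x, y, z (the shift in m), spin (a turn about the tool's z in rad); a field left out counts as zero; each row shifts and turns the commanded pose from where the row before left it, along the tool's axes as they then stand; what a row does not reach is not made up. A row lasts 1/12 s, in which the tool goes at most 0.0417 m and 0.125 rad, less where a joint would pass 70% of its speed; a pose out of reach is approached as far as the arm can. OPENING is the finger opening in m, set as the command begins (- or left out keeps the last). The fingers move at their own pace and stop on an object; FORCE is the grip in N (left out, the last holds). Time passes only in rows, so rows that do not move let the fingers close. It prints the time, the measured TCP pose, the force, the opening and the grip force at its end. Input that does not fit is refused with a message, and nothing moves.
- robot.get_obs(): the state, without advancing time (a new reading comes with each control period).
- robot.camera(name): name is "scene" or "top"; returns a dict with "img" (384x512x3 uint8, red, green, blue), "fx", "fy", "cx", "cy" (pixels), "xyz" and "attitude" of the camera in the world. Camera axes: x right, y down, z forward; pixel columns grow to the right and rows downward; lengths in m; the calibration is good to about 2 mm. A picture is of the moment at which its call begins. There is no depth.
- robot.hand_in(): hands the job in; it is judged then, once.
The state is a dict: "time": time; "q": joint angles; "joint_velocities": joint speeds; "joint_torque": joint torques, N m; "position": TCP position; "tool_rot": TCP orientation; "ft_force": force on the tool from outside, world axes, zero at the start; "moment": the same for the moment, N m; "grip_width": finger opening in m; "grip_force": force on a finger pad.
Only numpy, scipy, OpenCV 4.12 (cv2) and the standard library are available. Lean on these libraries where they do the work, as an engineer would, in place of code of your own. Each camera call takes 0.05 s, during which the arm holds its last target. There are 200 camera calls.

## Task

Serve one test piece from the magazine: pull the feed slide's knob fully out, then push it fully home, so that the lowest piece comes out on to the landing tongue. Pick up that piece and hold it in the air 100 mm in front of the inspection camera's lens, the middle of its grooved edge on the lens axis and the edge facing straight into the lens, broad faces level from side to side and tilted back with the camera's downward look; finish while holding it still there. Leave the other two pieces in the magazine and everything else on the table where it is.

Things in the scene. Friction and masses are not known exactly. Their poses are not given: they have to be found in the camera images.
- magazine: Aluminium gravity magazine, fixed, 66 mm wide, 88 mm high. Origin: on the table under the middle of its chamber; z up. Serves along its +x: beyond the gate wall (outer face x = 28 mm) an open landing tongue, 34 mm wide (narrower than a piece), top 30 mm above the table, runs to x = 100 mm with a 6 mm end lip. At -x the slide runs over a bed 50 mm wide, 20 mm high.
- feed_slide (a joint): Steel feed slide: 0 = home (pushed in), 0.054 m = fully out, pulled along the magazine's -x. Detent at either end, needs 4 to 8 N. Fully out, the lowest piece falls 16 mm to the chamber floor (30 mm above the table); pushed home, the slide shoves it through the gate on to the tongue, its trailing edge about 29 mm from the magazine's origin.
- feed_slide_grip (a point): Middle of the slide's upright grey knob, 52 mm above the table, 107 mm behind (-x) the magazine's origin when home; the knob is 20 mm along the slide, 28 mm across, 42 mm tall (top at 73 mm). Moves with the slide; room for fingers on both sides across the slide.
- sample0: Lowest of three test pieces in the magazine: beech-faced board 40 x 50 x 18 mm (x, y, z), 30 to 60 g. Origin: centre of its underside; z up. Its x axis points out of its grooved edge (groove 5 mm wide, 6 mm deep, along y at mid thickness), which leads towards the magazine's +x. Rests on the slide, underside at 46 mm; once served, at 30 mm.
- sample0_edge (a point): Middle of the lowest piece's grooved edge: at (20, 0, 9) mm in the piece's frame.
- sample1: The middle test piece in the stack, alike; origin at the centre of its underside. It stays in the magazine.
- sample2: The top test piece in the stack, alike; origin at the centre of its underside. It stays in the magazine.
- cam_head: Inspection camera, fixed, on a stand with a 110 mm square foot and a post behind, 315 mm tall. Origin: middle of its grey housing (75 x 50 x 50 mm). The lens looks along the head's -x, 30 degrees below level, roughly towards the robot; lens glass 67 mm from the origin. Its y axis is level. The head's +x is the direction in which the grooved edge must face.
- cam_focus (a point): Focus point of the inspection camera: on the lens axis, 100 mm in front of the lens glass, about 196 mm above the table. Nothing marks it.
- tape: Cardboard tape roll lying flat, 96 mm across, 24 mm high; origin under its centre. Leave alone.
- mug: White mug, 80 mm across, 92 mm tall; origin under its centre. Leave alone.
- glue: Squat white bottle, 60 mm across, 100 mm tall; origin under its centre. Leave alone.
- screwdriver: Screwdriver lying on the table; origin at its underside. Leave alone.
- offcut: Plywood offcut 90 x 60 x 18 mm; origin under its centre. Leave alone.
- square: Try square, steel blade 160 mm, wooden stock 100 mm, lying flat. Leave alone.
- jar: Squat jar with a white lid, 68 mm across, 70 mm tall; origin under its centre. Leave alone.

How it is judged:
By the outcome, as a careful person would: the job done as asked, in the order asked, and still so for the second after the job is handed in, while the arm keeps its last pose, push and grip.
It also fails if it takes over 58 s, if anything falls off the work surface, if the arm or the gripper's body presses on something with over 40 N, if the wrist force passes 120 N, or if a joint passes its speed limit or range.

## Working session

There is one attempt and no reset: what is moved stays moved. The work goes in short steps, Python scripts to look and compute and a shell command to move; the robot and the scene stay as the last step left them, time stands still between calls to the robot, and variables do not carry over. Pictures are saved under pics/ and viewed, at most 10 in all, crops included, and the job is handed in when it is done.

```bash
ls; mkdir -p pics; python3 - <<'E'
from rig import robot
import cv2
for n in("scene","top"):
    c=robot.camera(n); cv2.imwrite(f"pics/{n}0.png",cv2.cvtColor(c["img"],cv2.COLOR_RGB2BGR))
    print(n,{k:v for k,v in c.items() if k!="img"})
print(robot.get_obs(),robot.grip_depth)
E
```

```text
nudge.py
pics
rig.py
scene {'fx': 444.77992390101383, 'fy': 444.77992390101383, 'cx': 258.1266921279386, 'cy': 202.44458839072374, 'xyz': array([ 1.33570393, -0.82618811,  0.87955875]), 'attitude': array([ 0.81323334,  0.31468737, -0.1765632 , -0.45656196])}
top {'fx': 419.99845583728626, 'fy': 419.99845583728626, 'cx': 259.54797810679764, 'cy': 191.36624987083107, 'xyz': array([0.35142862, 0.02787058, 1.32980318]), 'attitude': array([ 0.70946196, -0.6995134 ,  0.0591543 , -0.06201207])}
{'time': 0.1, 'q': array([-1.37148901e+00,  5.28371915e-01,  1.43379988e+00,  8.84263890e-06,
        1.18142196e+00, -1.78476398e-01]), 'joint_velocities': array([ 0.00174696, -0.00176237, -0.00305868, -0.00287577,  0.00144742,
        0.00127286]), 'joint_torque': array([-1.10897785e-03, -4.40985417e+01, -1.77151233e+01,  6.35217852e-02,
        5.33868000e-02, -4.18219111e-05]), 'position': array([ 0.23044506, -0.58023348,  0.22166212]), 'tool_rot': array([ 9.82212739e-01,  1.87768830e-01, -6.33253441e-06, -1.00053861e-03]), 'ft_force': array([ 0.57556185,  0.47813132, -0.49678867]), 'moment': array([-0.0155425 , -0.03762039, -0.05521632]), 'grip_force': 0.0, 'grip_width': 0.08727529915341967} 0.0187
```

View pics/scene0.png

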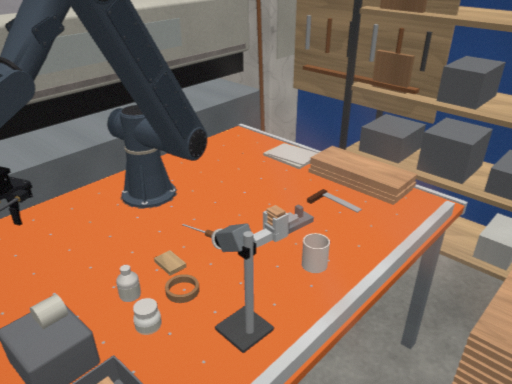

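View pics/top0.png

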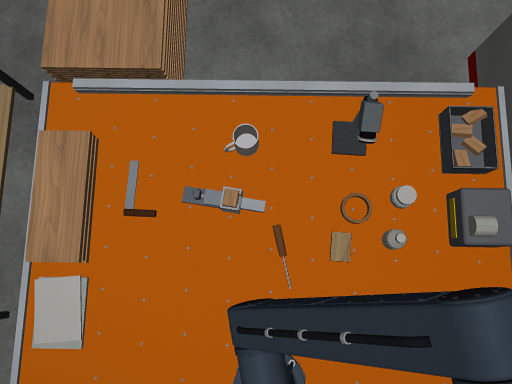

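The scene view shows the camera stand in the middle (head about (235,238), foot (245,328)), with the magazine behind it (about (278,220)) and the knob at (300,210). The top view shows the knob at (198,196), the magazine at (231,198), the tongue end at (265,207), and the camera head at (370,118) with its foot at (349,138). I'll enlarge these.

```bash
python3 - <<'E'
import cv2,numpy as np
t=cv2.imread("pics/top0.png");s=cv2.imread("pics/scene0.png")
a=cv2.resize(t[175:225,175:275],None,fx=8,fy=8,interpolation=cv2.INTER_CUBIC)
cv2.imwrite("pics/a.png",a)
b=cv2.resize(s[195:255,215:320],None,fx=7,fy=7,interpolation=cv2.INTER_CUBIC)
cv2.imwrite("pics/b.png",b)
c=cv2.resize(t[85:160,325:390],None,fx=8,fy=8,interpolation=cv2.INTER_CUBIC)
cv2.imwrite("pics/c.png",c)
E
```

```text
(no output)
```

View pics/a.png

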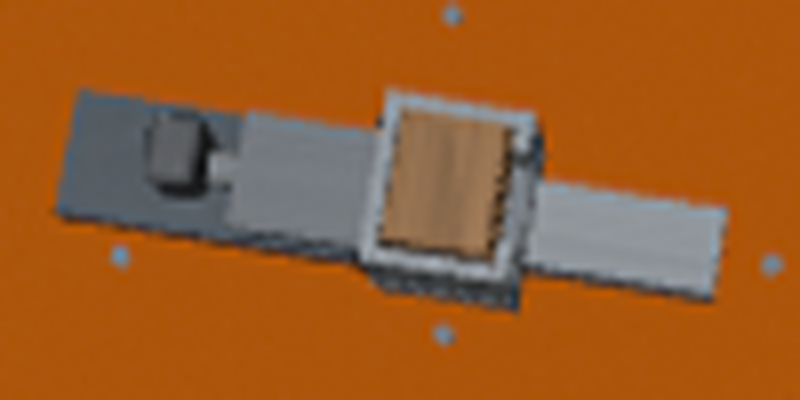

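View pics/b.png

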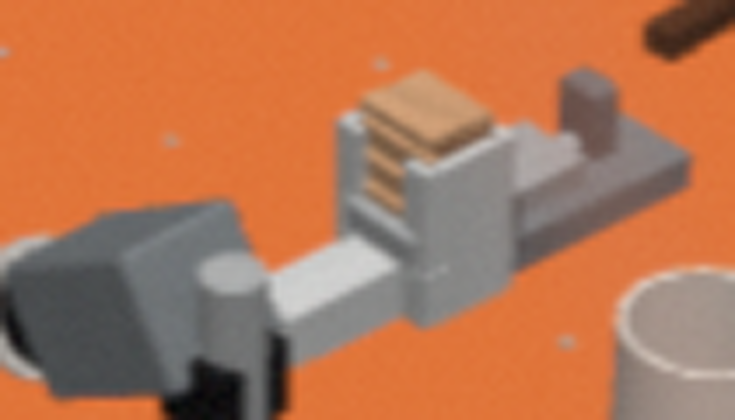

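View pics/c.png

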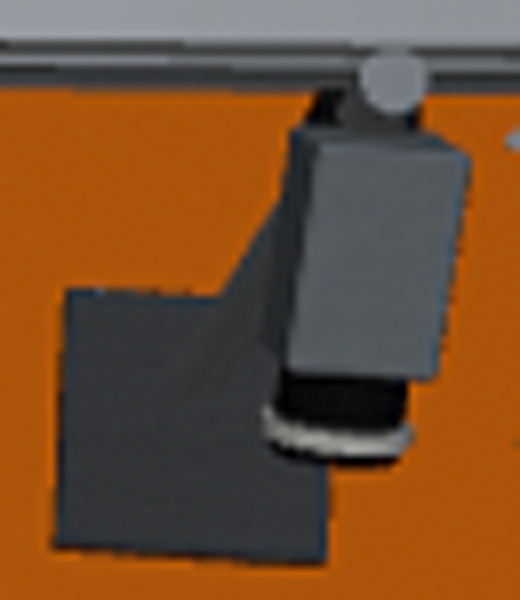

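Crop a (top view): top piece corners at about (402,110), (515,128), (492,256) and (385,240), knob top about (152-205,112-188), tongue (540,180), (727,207), (713,298) and (525,268). Crop b (scene view): top piece corners (362,97), (423,70), (493,117) and (432,150); knob top about (590,80). The head's top face is (12,270), (100,213), (232,200) and (125,262). Crop c (top view): the head's top face is (325,140), (468,155), (437,380) and (290,370), and the post top is (395,80).

```bash
cat > h.py <<'E'
import numpy as np, cv2
from scipy.spatial.transform import Rotation as R
from rig import robot
C={'s':dict(f=444.77992390101383,cx=258.1266921279386,cy=202.44458839072374,p=np.array([1.33570393,-0.82618811,0.87955875]),R=R.from_quat([0.81323334,0.31468737,-0.1765632,-0.45656196])),
'a':dict(f=419.99845583728626,cx=259.54797810679764,cy=191.36624987083107,p=np.array([0.35142862,0.02787058,1.32980318]),R=R.from_quat([0.70946196,-0.6995134,0.0591543,-0.06201207]))}
crop={'a':('a',8,175,175),'b':('s',7,215,195),'c':('a',8,325,85)}
def px(k,p):
    _,s,x,y=crop[k]; return ((p[0]+.5)/s-.5+x,(p[1]+.5)/s-.5+y)
def ray(c,uv):
    c=C[c]; d=c['R'].apply([(uv[0]-c['cx'])/c['f'],(uv[1]-c['cy'])/c['f'],1]); return c['p'],d/np.linalg.norm(d)
def plane(c,uv,z):
    o,d=ray(c,uv); return o+d*(z-o[2])/d[2]
def tri(ua,us):
    (o1,d1),(o2,d2)=ray('a',ua),ray('s',us)
    t=np.linalg.lstsq(np.c_[d1,-d2],o2-o1,rcond=None)[0]
    p,q=o1+t[0]*d1,o2+t[1]*d2; return (p+q)/2,np.linalg.norm(p-q)
def proj(c,P):
    c=C[c]; v=c['R'].inv().apply(np.asarray(P)-c['p']); return v[...,:2]/v[...,2:]*c['f']+[c['cx'],c['cy']]
E
python3 - <<'E'
from h import *
np.set_printoptions(precision=4,suppress=True)
A=lambda k,L:[px(k,p) for p in L]
pa=A('a',[(402,110),(515,128),(492,256),(385,240)])
ps=A('b',[(493,117),(432,150),(362,97),(423,70)])
print("piece"); 
for u,v in zip(pa,ps): print(tri(u,v))
P=np.array([plane('a',u,.1) for u in pa]);print("plane100",P,P.mean(0), np.diff(P,axis=0))
print("knob tri",tri(px('a',(178,150)),px('b',(590,80))),plane('a',px('a',(178,150)),.073),plane('s',px('b',(590,80)),.073))
T=np.array([plane('a',u,.03) for u in A('a',[(540,180),(727,207),(713,298),(525,268)])]);print("tongue",T)
a=np.array([plane('a',u,.02) for u in A('a',[(80,90),(57,213)])]);print("bed end",a)
ha=A('c',[(325,140),(468,155),(437,380),(290,370)]); hs=A('b',[(232,200),(125,262),(12,270),(100,213)])
print("head")
H=[]
for u,v in zip(ha,hs): t=tri(u,v);H.append(t[0]);print(t)
H=np.array(H);print(H.mean(0),H[2]-H[1],H[3]-H[0],H[1]-H[0],H[2]-H[3])
print("post",tri(px('c',(395,80)),px('b',(232,272))),plane('a',px('c',(395,80)),.315))
F=np.array([plane('a',u,.012) for u in A('c',[(67,287),(325,300),(328,563),(52,547)])]);print("foot",F,np.diff(F,axis=0))
E
```

```text
piece
(array([0.574 , 0.1393, 0.097 ]), np.float64(0.0032110297511339634))
(array([0.5692, 0.0983, 0.096 ]), np.float64(0.006694409403254505))
(array([0.5201, 0.1054, 0.1008]), np.float64(0.006420415466090698))
(array([0.5252, 0.1446, 0.1   ]), np.float64(0.005081093042744211))
plane100 [[0.5723 0.1379 0.1   ]
 [0.5661 0.0957 0.1   ]
 [0.518  0.1031 0.1   ]
 [0.5234 0.1428 0.1   ]] [0.5449 0.1199 0.1   ] [[-0.0062 -0.0422  0.    ]
 [-0.0481  0.0074  0.    ]
 [ 0.0054  0.0397  0.    ]]
knob tri (array([0.5628, 0.2271, 0.072 ]), np.float64(0.0058685355010290475)) [0.5605 0.2249 0.073 ] [0.5652 0.2287 0.073 ]
tongue [[0.5577 0.0893 0.03  ]
 [0.5481 0.0159 0.03  ]
 [0.5122 0.021  0.03  ]
 [0.5229 0.0944 0.03  ]]
bed end [[0.5929 0.2731 0.02  ]
 [0.5435 0.2799 0.02  ]]
head
(array([ 0.7603, -0.2301,  0.3199]), np.float64(0.002195279161030518))
(array([ 0.757 , -0.2756,  0.3177]), np.float64(0.002733254908247169))
(array([ 0.6954, -0.2716,  0.283 ]), np.float64(0.007212559877354228))
(array([ 0.6957, -0.2265,  0.2835]), np.float64(0.0004959193731169324))
[ 0.7271 -0.251   0.301 ] [-0.0616  0.0041 -0.0347] [-0.0646  0.0036 -0.0364] [-0.0034 -0.0455 -0.0022] [-0.0004 -0.0451 -0.0005]
post (array([ 0.7829, -0.2542,  0.315 ]), np.float64(0.0024424461823246437)) [ 0.782  -0.2551  0.315 ]
foot [[ 0.8191 -0.2023  0.012 ]
 [ 0.8149 -0.3078  0.012 ]
 [ 0.7039 -0.3059  0.012 ]
 [ 0.7091 -0.1946  0.012 ]] [[-0.0042 -0.1055  0.    ]
 [-0.111   0.002   0.    ]
 [ 0.0051  0.1113  0.    ]]
```

```bash
cat > d.py <<'E'
# usage: d.py x y z psi_deg : TCP target -> shift in tool axes (after the turn), turn about tool z
import sys; from h import *
o=robot.get_obs(); r=R.from_quat(o["tool_rot"]); X=r.as_matrix()
psi=np.degrees(np.arctan2(X[1,0],X[0,0]))
t=np.array(sys.argv[1:5],float)
turn=-np.radians((t[3]-psi+180)%360-180)
d=(r*R.from_rotvec([0,0,turn])).inv().apply(t[:3]-o["position"])
print("t%.2f"%o["time"],"pos",o["position"].round(4),"psi %.2f"%psi,"F",o["ft_force"].round(1),"w %.4f"%o["grip_width"])
print("shift",d.round(4),"turn %.4f"%turn)
E
echo '[{"spin": -0.117},{"spin": -0.117},{"spin": -0.117},{"spin": -0.117},{"spin": -0.117},{"spin": -0.117},{"spin": -0.117},{"spin": -0.117},{"spin": -0.117}]' | python3 nudge.py 0.087 && python3 d.py 0.561 0.226 0.16 82
```

```text
time: 0.85
position: [0.2305, -0.5804, 0.2219]
tool_rot: [0.753, 0.658, 0.0, -0.001]
ft_force: [-0.3, 0.3, -0.9]
grip_width: 0.0865
grip_force: 0.0
t0.85 pos [ 0.2305 -0.5804  0.2219] psi 82.31 F [-0.3  0.3 -0.9] w 0.0865
shift [0.8445 0.2151 0.063 ] turn 0.0054
```

```bash
echo '[{"x": 0.036,"y": 0.009},{"x": 0.036,"y": 0.009},{"x": 0.036,"y": 0.009},{"x": 0.036,"y": 0.009},{"x": 0.036,"y": 0.009},{"x": 0.036,"y": 0.009},{"x": 0.036,"y": 0.009},{"x": 0.036,"y": 0.009},{"x": 0.036,"y": 0.009},{"x": 0.036,"y": 0.009},{"x": 0.036,"y": 0.009},{"x": 0.036,"y": 0.009},{"x": 0.036,"y": 0.009},{"x": 0.036,"y": 0.009},{"x": 0.036,"y": 0.009},{"x": 0.036,"y": 0.009},{"x": 0.036,"y": 0.009},{"x": 0.036,"y": 0.009},{"x": 0.036,"y": 0.009},{}]' | python3 nudge.py && python3 d.py 0.561 0.226 0.16 82
```

```text
time: 2.52
position: [0.4973, 0.0779, 0.2226]
tool_rot: [0.753, 0.658, 0.002, -0.0]
ft_force: [0.0, -0.9, -0.7]
grip_width: 0.0871
grip_force: 0.0
t2.52 pos [0.4973 0.0779 0.2226] psi 82.30 F [ 0.  -0.9 -0.7] w 0.0871
shift [0.1553 0.0423 0.0631] turn 0.0053
```

```bash
echo '[{"x": 0.035,"y": 0.01,"spin": 0.005},{"x": 0.035,"y": 0.01},{"x": 0.035,"y": 0.01},{"x": 0.035,"y": 0.01},{"x": 0.015,"y": 0.002,"z": 0.02},{"z": 0.02},{"z": 0.02},{},{}]' | python3 nudge.py && python3 d.py 0.561 0.226 0.037 82
python3 - <<'E'
from h import *
c=robot.camera("scene");cv2.imwrite("pics/s1.png",cv2.resize(cv2.cvtColor(c["img"],cv2.COLOR_RGB2BGR)[140:240,230:350],None,fx=6,fy=6,interpolation=cv2.INTER_CUBIC))
E
```

```text
time: 3.27
position: [0.558, 0.2192, 0.1613]
tool_rot: [0.757, 0.654, -0.002, -0.001]
ft_force: [-0.0, -0.4, 0.2]
grip_width: 0.0868
grip_force: 0.0
t3.27 pos [0.558  0.2192 0.1613] psi 81.68 F [-0.  -0.4  0.2] w 0.0868
shift [0.0073 0.0025 0.1243] turn -0.0056
```

View pics/s1.png

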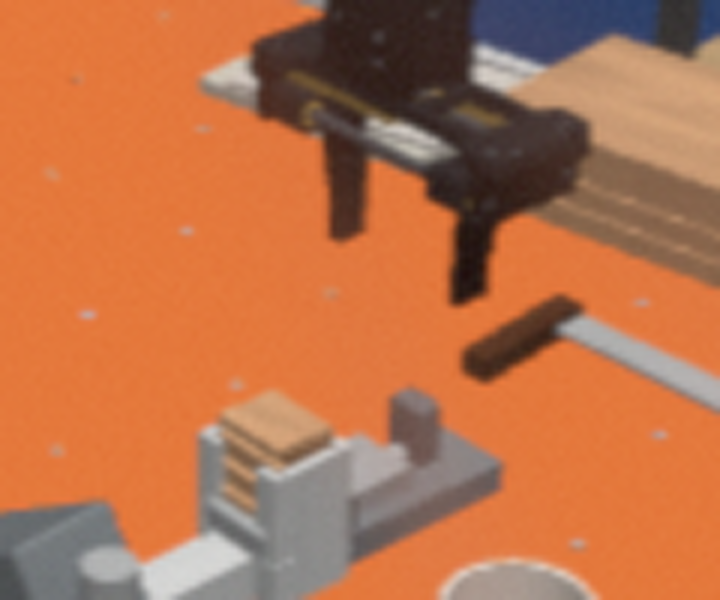

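The fingers (tips about (345,237) and (467,300) in the crop) are open across the slide, above the knob (about (415,420)). Next I descend and grip.

```bash
echo '[{"x": 0.007,"y": 0.003,"z": 0.03,"spin": -0.005},{"z": 0.03},{"z": 0.03},{"z": 0.025},{"z": 0.009},{},{}]' | python3 nudge.py && echo '[{},{},{},{},{},{},{},{}]' | python3 nudge.py 0.015 30 && python3 d.py 0.561 0.226 0.037 82
```

```text
time: 3.9
position: [0.5643, 0.2263, 0.0398]
tool_rot: [0.755, 0.656, 0.001, 0.001]
ft_force: [0.9, 0.4, 0.0]
grip_width: 0.0873
grip_force: 0.0
time: 4.57
position: [0.5631, 0.2264, 0.0385]
tool_rot: [0.755, 0.656, -0.0, -0.0]
ft_force: [-0.5, 0.3, 0.1]
grip_width: 0.0416
grip_force: 0.0
t4.57 pos [0.5631 0.2264 0.0385] psi 81.98 F [-0.5  0.3  0.1] w 0.0416
shift [-0.0007 -0.002   0.0015] turn -0.0003
```

```bash
echo '[{},{},{},{},{},{}]' | python3 nudge.py && python3 d.py 0.561 0.226 0.037 82
```

```text
time: 5.07
position: [0.5617, 0.2266, 0.0383]
tool_rot: [0.755, 0.656, -0.001, -0.001]
ft_force: [-4.5, 1.9, 2.3]
grip_width: 0.0278
grip_force: 30.0
t5.07 pos [0.5617 0.2266 0.0383] psi 81.96 F [-4.5  1.9  2.3] w 0.0278
shift [-0.0007 -0.0006  0.0013] turn -0.0007
```

```bash
echo '[{"x": 0.003,"y": -0.002},{"x": 0.006},{"x": 0.008},{"x": 0.008},{"x": 0.008},{"x": 0.008},{"x": 0.008},{"x": 0.006},{},{},{}]' | python3 nudge.py && python3 d.py 0.5692 0.2796 0.037 82
```

```text
time: 5.98
position: [0.5697, 0.2801, 0.0384]
tool_rot: [0.755, 0.656, -0.0, 0.001]
ft_force: [1.7, -6.7, -0.5]
grip_width: 0.0281
grip_force: 30.0
t5.98 pos [0.5697 0.2801 0.0384] psi 82.02 F [ 1.7 -6.7 -0.5] w 0.0281
shift [-0.0005 -0.0004  0.0014] turn 0.0004
```

```bash
echo '[{"x": 0.002},{"x": 0.001},{},{},{}]' | python3 nudge.py && python3 d.py 0.5692 0.2796 0.037 82
python3 - <<'E'
from h import *
for n in("scene","top"):
    c=robot.camera(n);cv2.imwrite(f"pics/{n}2.png",cv2.cvtColor(c["img"],cv2.COLOR_RGB2BGR))
E
```

```text
time: 6.4
position: [0.5697, 0.2802, 0.0383]
tool_rot: [0.754, 0.657, -0.002, 0.002]
ft_force: [1.2, -14.4, 2.0]
grip_width: 0.028
grip_force: 30.0
t6.40 pos [0.5697 0.2802 0.0383] psi 82.08 F [  1.2 -14.4   2. ] w 0.0280
shift [-0.0006 -0.0004  0.0013] turn 0.0014
```

The slide is against its outer stop: the force rose and it did not move. Now I push it home.

```bash
echo '[{"x": -0.003},{"x": -0.005},{"x": -0.006},{"x": -0.006},{"x": -0.006},{"x": -0.006},{"x": -0.006},{"x": -0.006},{"x": -0.006},{"x": -0.006},{"x": -0.004},{"x": -0.002},{},{},{}]' | python3 nudge.py && python3 d.py 0.5617 0.2266 0.037 82
```

```text
time: 7.75
position: [0.5617, 0.2265, 0.0385]
tool_rot: [0.756, 0.655, 0.004, -0.001]
ft_force: [4.0, 14.0, -7.8]
grip_width: 0.0273
grip_force: 30.0
t7.75 pos [0.5617 0.2265 0.0385] psi 81.84 F [ 4.  14.  -7.8] w 0.0273
shift [ 0.0001 -0.0001  0.0015] turn -0.0028
```

```bash
echo '[{"x": 0.002},{},{},{},{},{},{},{},{"z": -0.02},{"z": -0.03},{"z": -0.035},{"z": -0.035},{"z": -0.035},{"x": 0.03,"y": -0.03},{"x": 0.035,"y": -0.03},{"x": 0.03,"y": -0.03},{}]' | python3 nudge.py 0.087 && python3 - <<'E'
from h import *
v=[]
for n in("scene","top"):
    c=robot.camera(n);im=cv2.cvtColor(c["img"],cv2.COLOR_RGB2BGR);cv2.imwrite(f"pics/{n}3.png",im)
    v.append(cv2.resize(im[195:255,215:320] if n=="scene" else im[172:232,180:285],None,fx=5,fy=5,interpolation=cv2.INTER_CUBIC))
cv2.imwrite("pics/v3.png",np.vstack(v))
E
```

```text
time: 9.17
position: [0.4827, 0.3312, 0.1938]
tool_rot: [0.753, 0.658, -0.001, -0.002]
ft_force: [0.8, -0.7, -0.7]
grip_width: 0.0872
grip_force: 0.0
```

View pics/v3.png

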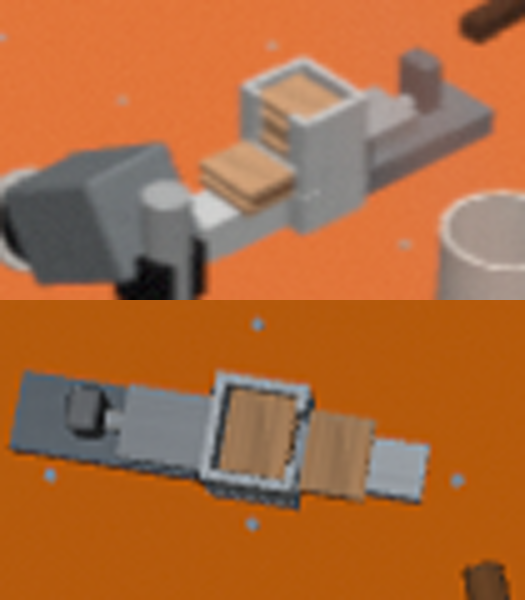

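The piece has been served. In the top crop its top face runs (310,412), (376,420), (365,500), (300,490). In the scene crop its leading corners are at about (200,165) and (252,195).

```bash
python3 - <<'E'
from h import *
np.set_printoptions(precision=4,suppress=True)
A=lambda p:((p[0]+.5)/5-.5+180,(p[1]-300+.5)/5-.5+172)
S=lambda p:((p[0]+.5)/5-.5+215,(p[1]+.5)/5-.5+195)
P=np.array([plane('a',A(p),.048) for p in[(310,412),(376,420),(365,500),(300,490)]]);print(P,P.mean(0))
lead=(P[1]+P[2])/2;print("lead",lead,"centre from lead",lead+.02*np.array([.139,.990,0]))
print(tri(A((376,420)),S((252,195))),tri(A((365,500)),S((200,165))))
E
python3 d.py 0.539 0.0715 0.17 82
```

```text
[[0.5644 0.0901 0.048 ]
 [0.56   0.0492 0.048 ]
 [0.5101 0.0551 0.048 ]
 [0.5157 0.0952 0.048 ]] [0.5376 0.0724 0.048 ]
lead [0.5351 0.0521 0.048 ] centre from lead [0.5378 0.0719 0.048 ]
(array([0.5624, 0.0516, 0.048 ]), np.float64(0.0068353746874629554)) (array([0.5124, 0.0572, 0.0455]), np.float64(0.005720393058024675))
t9.27 pos [0.4869 0.3276 0.1937] psi 82.20 F [ 0.6 -0.5 -0.1] w 0.0870
shift [-0.2464  0.0872  0.0238] turn 0.0034
```

```bash
echo '[{"x": -0.035,"y": 0.012},{"x": -0.035,"y": 0.012},{"x": -0.035,"y": 0.012},{"x": -0.035,"y": 0.012},{"x": -0.035,"y": 0.012},{"x": -0.035,"y": 0.012},{"x": -0.035,"y": 0.012,"spin": 0.003},{},{"z": 0.03},{"z": 0.03},{"z": 0.03},{},{},{}]' | python3 nudge.py && python3 d.py 0.539 0.0725 0.0258 82
```

```text
time: 10.43
position: [0.5384, 0.0716, 0.1045]
tool_rot: [0.756, 0.655, 0.001, 0.001]
ft_force: [-0.2, 1.1, 0.0]
grip_width: 0.087
grip_force: 0.0
t10.43 pos [0.5384 0.0716 0.1045] psi 81.77 F [-0.2  1.1  0. ] w 0.0870
shift [0.001  0.0003 0.0787] turn -0.0040
```

```bash
echo '[{"x": 0.001,"z": 0.02,"spin": -0.003},{"z": 0.025},{"z": 0.02},{"z": 0.013},{},{}]' | python3 nudge.py && echo '[{},{},{},{},{},{},{},{},{}]' | python3 nudge.py 0.04 12 && python3 d.py 0.539 0.0725 0.0258 82
```

```text
time: 10.93
position: [0.5387, 0.073, 0.0269]
tool_rot: [0.755, 0.656, 0.001, 0.001]
ft_force: [0.1, -0.2, -0.3]
grip_width: 0.087
grip_force: 0.0
time: 11.68
position: [0.5376, 0.0731, 0.0257]
tool_rot: [0.755, 0.656, 0.0, 0.0]
ft_force: [-0.4, -0.4, 2.4]
grip_width: 0.05
grip_force: 12.0
t11.68 pos [0.5376 0.0731 0.0257] psi 81.98 F [-0.4 -0.4  2.4] w 0.0500
shift [-0.0004  0.0015 -0.0001] turn -0.0004
```

```bash
python3 - <<'E'
from h import *
A=lambda p:((p[0]+.5)/5-.5+180,(p[1]-300+.5)/5-.5+172)
S=lambda p:((p[0]+.5)/5-.5+215,(p[1]+.5)/5-.5+195)
print(tri(A((22,370)),S((492,113))),plane('a',A((22,370)),.02),plane('a',A((10,448)),.02))
E
echo '[{"z": -0.015},{"z": -0.03},{"z": -0.03},{"z": -0.035},{"z": -0.03},{"x": 0.03},{"x": 0.035},{"x": 0.035},{"x": 0.035},{"x": 0.035},{"x": 0.035},{"x": 0.015},{"z": 0.03},{"z": 0.03},{"z": 0.03},{},{},{}]' | python3 nudge.py && python3 d.py 0.570 0.2925 0.025 82
```

```text
(array([0.59449361, 0.27578976, 0.01696281]), np.float64(0.0009397862938937824)) [0.59358188 0.27488005 0.02      ] [0.54344932 0.2801958  0.02      ]
time: 13.18
position: [0.569, 0.2908, 0.0766]
tool_rot: [0.755, 0.656, 0.001, 0.0]
ft_force: [-0.6, -0.5, 1.0]
grip_width: 0.0498
grip_force: 12.0
t13.18 pos [0.569  0.2908 0.0766] psi 81.96 F [-0.6 -0.5  1. ] w 0.0498
shift [0.0018 0.0007 0.0516] turn -0.0008
```

```bash
echo '[{"x": 0.003,"y": 0.001,"z": 0.02},{"z": 0.02},{"z": 0.014},{},{},{"z": 0.003},{"z": 0.003},{},{}]' | python3 nudge.py - 10 && python3 d.py 0.570 0.2935 0.0079 82
```

```text
time: 13.93
position: [0.5698, 0.2938, 0.0161]
tool_rot: [0.755, 0.656, 0.0, 0.0]
ft_force: [-0.7, -0.2, -0.8]
grip_width: 0.0498
grip_force: 10.0
t13.93 pos [0.5698 0.2938 0.0161] psi 81.98 F [-0.7 -0.2 -0.8] w 0.0498
shift [-0.0003  0.0003  0.0082] turn -0.0003
```

```bash
echo '[{"z": 0.001},{"z": 0.001},{"z": 0.001},{"z": 0.001},{},{}]' | python3 nudge.py && echo '[{"z": 0.001},{"z": 0.001},{"z": 0.001},{"z": 0.001},{},{},{}]' | python3 nudge.py && python3 - <<'E'
from h import *
c=robot.camera("scene");im=cv2.cvtColor(c["img"],cv2.COLOR_RGB2BGR);cv2.imwrite("pics/s4.png",im)
cv2.imwrite("pics/v4.png",cv2.resize(im[170:230,270:345],None,fx=8,fy=8,interpolation=cv2.INTER_CUBIC))
E
```

```text
time: 14.43
position: [0.5701, 0.2946, 0.0129]
tool_rot: [0.755, 0.656, 0.001, 0.0]
ft_force: [-1.1, 1.0, 5.9]
grip_width: 0.0499
grip_force: 10.0
time: 15.02
position: [0.5701, 0.2949, 0.0088]
tool_rot: [0.755, 0.656, 0.001, -0.0]
ft_force: [-1.8, 3.5, 6.5]
grip_width: 0.0501
grip_force: 10.0
```

View pics/v4.png

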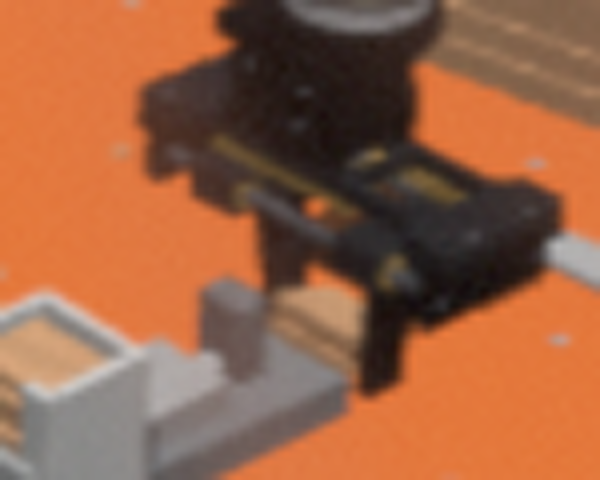

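The piece is tilted at the bed end, leading edge up, with the groove visible at about (320,335). I'll press the last millimetre, then lift, turn and measure.

```bash
echo '[{"z": 0.001},{},{},{"x": 0.0005,"z": -0.015},{"z": -0.03},{"z": -0.035},{"z": -0.035},{"z": -0.035},{"z": -0.02}]' | python3 nudge.py && echo '[{"spin": -0.119},{"spin": -0.119},{"spin": -0.119},{"spin": -0.119},{"spin": -0.119},{"spin": -0.119},{"spin": -0.119},{"spin": -0.119},{"spin": -0.119},{"spin": -0.119},{"spin": -0.119},{"spin": -0.119},{"spin": -0.119},{"spin": -0.119}]' | python3 nudge.py - 20 && python3 d.py 0.51 -0.244 0.18 177.3
```

```text
time: 15.82
position: [0.5713, 0.2947, 0.1808]
tool_rot: [0.755, 0.656, 0.003, 0.001]
ft_force: [-0.7, 0.2, 0.3]
grip_width: 0.0496
grip_force: 10.0
time: 16.98
position: [0.5694, 0.294, 0.1763]
tool_rot: [0.019, 1.0, -0.0, -0.0]
ft_force: [0.6, 0.6, -1.1]
grip_width: 0.05
grip_force: 20.0
t16.98 pos [0.5694 0.294  0.1763] psi 177.77 F [ 0.6  0.6 -1.1] w 0.0500
shift [ 0.034  -0.5402 -0.0035] turn 0.0082
```

```bash
echo '[{"x": 0.012,"y": -0.036},{"x": 0.012,"y": -0.036},{"x": 0.01,"y": -0.036},{"y": -0.036},{"y": -0.036},{"y": -0.036},{"y": -0.036},{"y": -0.036},{"y": -0.036},{"y": -0.036},{"y": -0.036},{"y": -0.036},{"y": -0.036},{"y": -0.036},{"y": -0.036},{},{},{}]' | python3 nudge.py && python3 d.py 0.51 -0.244 0.18 177.3 && python3 - <<'E'
from h import *
v=[]
for n in("scene","top"):
    c=robot.camera(n);im=cv2.cvtColor(c["img"],cv2.COLOR_RGB2BGR);cv2.imwrite(f"pics/{n}5.png",im)
P=robot.get_obs()["position"]+[0,0,.014]
for n,k in(("scene",'s'),("top",'a')):
    u=proj(k,P).round().astype(int);print(n,u);im=cv2.imread(f"pics/{n}5.png")
    x,y=u-[30,30];v.append(cv2.resize(im[y:y+60,x:x+60],None,fx=6.65,fy=10,interpolation=cv2.INTER_CUBIC))
cv2.imwrite("pics/v5.png",np.hstack(v))
E
```

```text
time: 18.48
position: [0.5108, -0.2432, 0.1762]
tool_rot: [0.023, 1.0, 0.001, -0.001]
ft_force: [0.1, 1.5, -1.0]
grip_width: 0.0497
grip_force: 20.0
t18.48 pos [ 0.5108 -0.2432  0.1762] psi 177.39 F [ 0.1  1.5 -1. ] w 0.0497
shift [ 0.0007 -0.0008 -0.0038] turn 0.0015
scene [178 230]
top [360 206]
```

View pics/v5.png

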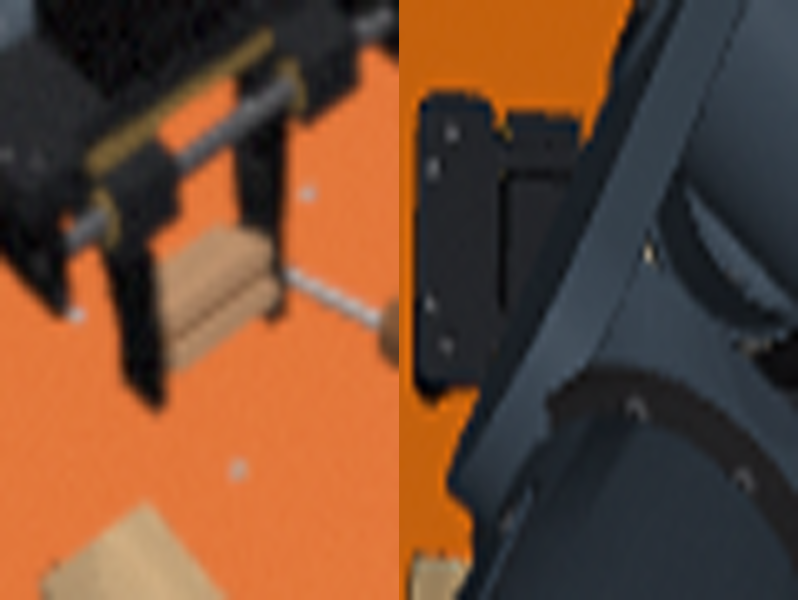

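The scene crop shows the piece held between the fingers with its grooved edge forward; its right end runs from about (275,245) to (280,300). The top view is blocked by the arm. I'll enlarge the scene view and cut rays with the pad plane, which is known from the tool pose.

```bash
python3 - <<'E'
from h import *
im=cv2.imread("pics/scene5.png")[218:242,164:196]
im=cv2.resize(im,None,fx=24,fy=24,interpolation=cv2.INTER_CUBIC)
im=np.clip(im.astype(float)*1.4-40,0,255).astype(np.uint8)
for i in range(0,768,96): cv2.putText(im,str(i),(i,12),0,.4,(255,255,255),1); cv2.line(im,(i,14),(i,20),(255,255,255),1)
for i in range(0,576,96): cv2.putText(im,str(i),(0,i+5),0,.4,(255,255,255),1)
cv2.imwrite("pics/v6.png",im)
E
```

View pics/v6.png

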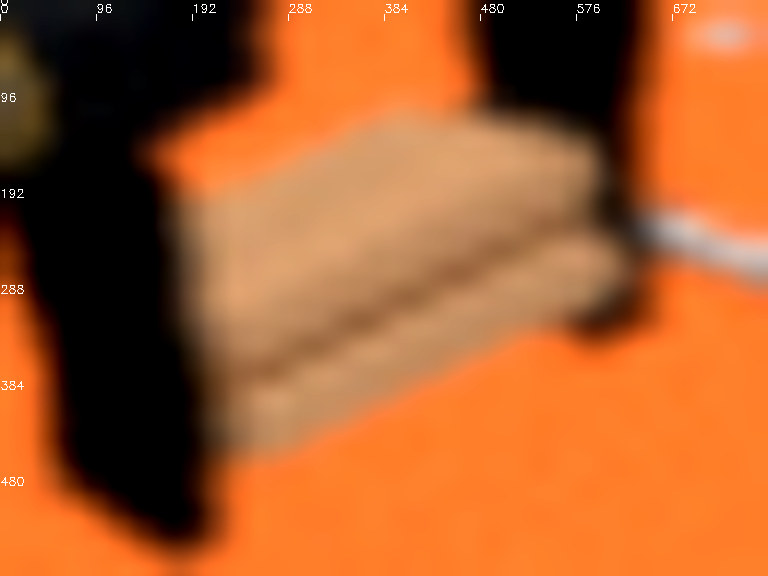

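Enlarged scene view: the rear top edge runs (200,195)-(395,112), the groove (260,370)-(600,210) and the lower front edge (270,455)-(560,320). I'll fit these lines at subpixel precision and solve for the pitch.

```bash
cat > pitch.py <<'E'
import sys
from h import *
from scipy.optimize import least_squares
def meas(f,o_pos,o_rot,base,slope_g=-.47):
    im=cv2.imread(f).astype(float); B=im[:,:,0]; G=im[:,:,1]
    return B,G
def run(f,pos,rot,u0,v0):
    im=cv2.imread(f).astype(float); Bc=im[:,:,0]
    def cross(col,r0,r1,up):
        p=Bc[r0:r1,col]; lo,hi=p.min(),np.percentile(p,85); h=(lo+hi)/2
        for i in range(len(p)-1):
            if (p[i]-h)*(p[i+1]-h)<0 and (p[i+1]>p[i])==up: return r0+i+(h-p[i])/(p[i+1]-p[i])
    L={'R':[],'B':[],'G':[]}
    for c in range(u0+9,u0+16): L['R'].append((c,cross(c,v0+2,v0+12,True)))
    for c in range(u0+13,u0+23): L['B'].append((c,cross(c,v0+9,v0+23,False)))
    for c in range(u0+12,u0+24):
        e=v0+(370-(c-u0+.5)*24*.47+260*.47)/24-.5; r=int(round(e)); s=im[r-2:r+3,c].sum(1); k=2 if not 0<np.argmin(s)<4 else np.argmin(s)
        a,b,d=s[k-1:k+2]; L['G'].append((c,r-2+k+.5*(a-d)/(a-2*b+d)))
    fit={k:np.polyfit(*np.array([q for q in v if q[1] is not None]).T,1,cov=False) for k,v in L.items()}
    for k,v in L.items():
        q=np.array([t for t in v if t[1] is not None]); print(k,fit[k].round(3),"res",(q[:,1]-np.polyval(fit[k],q[:,0])).round(2))
    return fit
E
python3 - <<'E'
from pitch import *
o=robot.get_obs(); M=R.from_quat(o["tool_rot"]).as_matrix(); pos=o["position"]
fit=run("pics/scene5.png",0,0,164,218)
fx=-M[:,0]; fy=np.cross([0,0,1],fx); up=np.array([0,0,1.])
def edge(th,cx,cz,a,b,y): # body pt (a,b)=x,z from piece centre
    return pos+fx*(cx+a*np.cos(th)-b*np.sin(th))+up*(cz+a*np.sin(th)+b*np.cos(th))+fy*y
E={'R':(-.02,.009,0.012),'B':(.02,-.009,0),'G':(.0195,0,0)}
def res(p,cx):
    out=[]
    for k,(a,b,y) in E.items():
        u=proj('s',edge(p[0],cx,p[1],a,b,y)); out.append(u[1]-np.polyval(fit[k],u[0]))
    return out
for cx in(-.004,0,.004):
    s=least_squares(lambda p:res(p,cx),[.5,.014],x_scale=[.1,.01]); print(cx,"pitch",np.degrees(s.x[0]).round(2),"cz",s.x[1].round(4),"res px",s.fun.round(2))
# right-end corners on plane y=+25
for n,c in dict(RT=(395,112),FT=(600,155),FB=(630,268)).items():
    uv=((c[0]+.5)/24-.5+164,(c[1]+.5)/24-.5+218); O,d=ray('s',uv)
    t=((pos+fy*.025-O)@fy)/(d@fy); P=O+t*d-pos; print(n,"x %.4f z %.4f"%(P@fx,P[2]))
E
```

```text
R [ -0.311 278.275] res [-0.26  0.07  0.14  0.15  0.16 -0.1  -0.16]
B [-7.1000e-02  2.4309e+02] res [ 1.26  0.26  0.24 -0.47 -0.25 -1.19 -1.37 -2.01  1.91  1.63]
G [ -0.496 319.339] res [-0.1   0.17 -0.14  0.16 -0.14  0.14 -0.15  0.13 -0.14  0.11 -0.15  0.1 ]
-0.004 pitch 24.97 cz 0.0172 res px [-0.07  1.49 -1.34]
0 pitch 25.06 cz 0.0199 res px [-0.06  1.31 -1.18]
0.004 pitch 25.14 cz 0.0226 res px [-0.05  1.13 -1.02]
RT x -0.0236 z 0.0162
FT x 0.0165 z 0.0294
FB x 0.0202 z 0.0158
```

```bash
cat > p2.py <<'E'
from h import *
from scipy.optimize import least_squares
def solve(f,pos,M,u0,v0,Rc=(10,16),Bc=(12,22),Gc=(12,23),prt=True):
    im=cv2.imread(f).astype(float); b=im[:,:,0]
    L={'R':[],'B':[],'G':[]}
    def cr(col,rows):  # first crossing of mid level walking from orange into beech
        p=b[rows,col]; h=(p[0]+np.percentile(p,80))/2; i=np.argmax(p>h)
        return rows[i-1]+(h-p[i-1])/(p[i]-p[i-1])*(rows[1]-rows[0])
    for c in range(u0+Rc[0],u0+Rc[1]): e=v0+int((195-(c-u0)*24*.43+200*.43)/24); L['R'].append((c,cr(c,np.arange(e-3,e+5))))
    for c in range(u0+Bc[0],u0+Bc[1]): e=v0+int((455-(c-u0)*24*.47+270*.47)/24); L['B'].append((c,cr(c,np.arange(e+4,e-4,-1))))
    for c in range(u0+Gc[0],u0+Gc[1]):
        e=int(round(v0+(370-(c-u0+.5)*24*.47+260*.47)/24-.5)); s=im[e-2:e+3,c].sum(1); k=int(np.clip(np.argmin(s),1,3))
        a,m,d=s[k-1:k+2]; L['G'].append((c,e-2+k+.5*(a-d)/(a-2*m+d)))
    fit={}
    for k,v in L.items():
        q=np.array(v); fit[k]=np.polyfit(q[:,0],q[:,1],1); print(k,fit[k].round(3),"mid",np.polyval(fit[k],u0+15).round(2),"res",(q[:,1]-np.polyval(fit[k],q[:,0])).round(2))
    fx=-M[:,0]; fy=np.cross([0,0,1],fx); up=np.array([0,0,1.])
    edge=lambda th,cx,cz,a,bb,y: pos+fx*(cx+a*np.cos(th)-bb*np.sin(th))+up*(cz+a*np.sin(th)+bb*np.cos(th))+fy*y
    E={'R':(-.02,.009,-.01),'B':(.02,-.009,0),'G':(.0195,0,0)}
    def res(p,cx):
        return [(lambda u:u[1]-np.polyval(fit[k],u[0]))(proj('s',edge(p[0],cx,p[1],*E[k]))) for k in E]
    for cx in(-.003,0,.003):
        s=least_squares(lambda p:res(p,cx),[.5,.014],x_scale=[.1,.01]); print(cx,"pitch",np.degrees(s.x[0]).round(2),"cz",s.x[1].round(4),"res",s.fun.round(2))
    for k in E: # expected slope
        a,bb=[proj('s',edge(.5,0,.014,E[k][0],E[k][1],y)) for y in(-.02,.02)]; print(k,"slope exp",((b2:=bb-a)[1]/b2[0]).round(3))
E
python3 - <<'E'
from p2 import *
o=robot.get_obs(); solve("pics/scene5.png",o["position"],R.from_quat(o["tool_rot"]).as_matrix(),164,218)
E
```

```text
R [ -0.414 296.425] mid 222.38 res [ 0.04 -0.09 -0.02  0.15 -0.06 -0.01]
B [ -0.499 324.148] mid 234.8 res [ 0.01 -0.08  0.13 -0.12  0.09 -0.1   0.04  0.04  0.1  -0.11]
G [ -0.501 320.31 ] mid 230.63 res [-0.11  0.16 -0.15  0.16 -0.13  0.15 -0.14  0.15 -0.11  0.14 -0.11]
-0.003 pitch 17.98 cz 0.0159 res [ 0.03 -0.31  0.28]
0 pitch 18.3 cz 0.0183 res [ 0.03 -0.3   0.28]
0.003 pitch 18.62 cz 0.0206 res [ 0.02 -0.3   0.27]
R slope exp -0.491
B slope exp -0.509
G slope exp -0.502
```

```bash
python3 - <<'E'
from h import *
im=cv2.imread("pics/top3.png")
A=lambda p:((p[0]+.5)/5-.5+180,(p[1]-300+.5)/5-.5+172)
for p in[(465,570),(505,565),(485,562)]: print("drv",plane('a',A(p),.015).round(4))
for p in[(430,445),(422,500)]: print("tongue",plane('a',A(p),.03).round(4),plane('a',A(p),.036).round(4))
# tongue end profile along its axis, subpixel
u=np.array([proj('a',np.array([.530,.0185,.03])+s*np.array([-.143,-.99,0])) for s in np.arange(-.012,.013,.001)]).astype(np.float32)
print(cv2.remap(im[:,:,0],u[None,:,0],u[None,:,1],cv2.INTER_LINEAR))
E
python3 d.py 0.507 0.0065 0.12 248
```

```text
drv [ 0.4709 -0.0076  0.015 ]
drv [ 0.4744 -0.0326  0.015 ]
drv [ 0.4761 -0.0201  0.015 ]
tongue [0.5475 0.0154 0.03  ] [0.5466 0.0155 0.036 ]
tongue [0.5128 0.02   0.03  ] [0.5121 0.02   0.036 ]
[[163 163 163 163 164 165 166 167 169 171 172 141  97  51  29  20  12   8
    9  10  11  11  10  10   9]]
t18.58 pos [ 0.511  -0.2421  0.1763] psi 177.51 F [-0.3  1.  -0.6] w 0.0498
shift [-0.2289  0.0968  0.0566] turn -1.2303
```

```bash
echo '[{"y": 0.036},{"y": 0.036},{"y": 0.036},{"y": 0.036},{"y": 0.036},{"y": 0.036},{"y": 0.032},{"spin": -0.123},{"spin": -0.123},{"spin": -0.123},{"spin": -0.123},{"spin": -0.123},{"spin": -0.123},{"spin": -0.123},{"spin": -0.123},{"spin": -0.123},{"spin": -0.123},{},{}]' | python3 nudge.py && python3 d.py 0.507 0.0045 0.03 248 && python3 -c "
from rig import robot;print(robot.get_obs()['q'])"
```

```text
time: 20.17
position: [0.5239, 0.0243, 0.1753]
tool_rot: [-0.548, 0.836, -0.013, -0.011]
ft_force: [-0.0, -0.9, -0.8]
grip_width: 0.0495
grip_force: 20.0
t20.17 pos [0.5239 0.0243 0.1753] psi -113.48 F [-0.  -0.9 -0.8] w 0.0495
shift [0.0199 0.0095 0.146 ] turn -0.0259
[-0.1463945   0.46119304  1.72846301 -0.04225061  0.95168651 -2.85378962]
```

```bash
echo '[{"spin": 0.08},{"spin": 0.08},{"spin": 0.04},{},{}]' | python3 nudge.py && python3 d.py 0.5027 0.0068 0.03 235 && python3 -c "
from rig import robot;print(robot.get_obs()['q'])"
```

```text
time: 20.58
position: [0.5244, 0.0223, 0.1754]
tool_rot: [-0.461, 0.887, -0.014, -0.01]
ft_force: [-1.1, 0.1, -0.8]
grip_width: 0.0496
grip_force: 20.0
t20.58 pos [0.5244 0.0223 0.1754] psi -125.08 F [-1.1  0.1 -0.8] w 0.0496
shift [0.0208 0.0113 0.1459] turn -0.0013
[-0.15001674  0.46140243  1.7277747  -0.04241294  0.95148798 -2.65504599]
```

```bash
echo '[{"x": 0.0105,"y": 0.0055},{"x": 0.0105,"y": 0.0055},{"z": 0.03},{"z": 0.035},{"z": 0.03},{"z": 0.03},{"z": 0.014},{},{},{}]' | python3 nudge.py - 10 && python3 d.py 0.5027 0.0068 0.03 235
```

```text
time: 21.42
position: [0.504, 0.0065, 0.0377]
tool_rot: [-0.461, 0.887, -0.015, -0.009]
ft_force: [1.1, -1.3, -1.2]
grip_width: 0.0503
grip_force: 10.0
t21.42 pos [0.504  0.0065 0.0377] psi -125.11 F [ 1.1 -1.3 -1.2] w 0.0503
shift [0.0003 0.0013 0.0077] turn -0.0020
```

```bash
echo '[{"y": 0.001,"z": 0.004},{"z": 0.004},{"z": 0.002},{},{}]' | python3 nudge.py && echo '[{"z": 0.002},{"z": 0.002},{},{}]' | python3 nudge.py && echo '[{"z": 0.002},{},{}]' | python3 nudge.py
```

```text
time: 21.83
position: [0.5023, 0.0069, 0.027]
tool_rot: [-0.461, 0.887, -0.014, -0.009]
ft_force: [-0.2, -0.9, 0.7]
grip_width: 0.0497
grip_force: 10.0
time: 22.17
position: [0.5021, 0.0067, 0.0227]
tool_rot: [-0.461, 0.887, -0.014, -0.01]
ft_force: [-0.4, -0.0, -0.1]
grip_width: 0.05
grip_force: 10.0
time: 22.42
position: [0.5021, 0.0067, 0.0207]
tool_rot: [-0.461, 0.887, -0.014, -0.01]
ft_force: [0.0, 0.1, -0.6]
grip_width: 0.0501
grip_force: 10.0
```

```bash
echo '[{"z": 0.002},{},{}]' | python3 nudge.py && echo '[{"z": 0.0015},{},{}]' | python3 nudge.py && echo '[{"z": 0.0015},{},{}]' | python3 nudge.py
```

```text
time: 22.67
position: [0.5021, 0.0066, 0.0187]
tool_rot: [-0.461, 0.887, -0.014, -0.01]
ft_force: [-0.2, -0.3, -0.6]
grip_width: 0.0501
grip_force: 10.0
time: 22.92
position: [0.5021, 0.0066, 0.0173]
tool_rot: [-0.461, 0.887, -0.014, -0.01]
ft_force: [0.6, 0.8, -0.2]
grip_width: 0.0497
grip_force: 10.0
time: 23.17
position: [0.5021, 0.0065, 0.0158]
tool_rot: [-0.461, 0.887, -0.014, -0.01]
ft_force: [-1.1, 0.4, -0.9]
grip_width: 0.0501
grip_force: 10.0
```

```bash
echo '[{"z": 0.0015},{},{}]' | python3 nudge.py && echo '[{"z": 0.0015},{},{}]' | python3 nudge.py; python3 - <<'E'
from h import *
for n in("scene","top"):
    c=robot.camera(n);cv2.imwrite(f"pics/{n}6.png",cv2.cvtColor(c["img"],cv2.COLOR_RGB2BGR))
E
```

```text
time: 23.42
position: [0.5021, 0.0065, 0.0143]
tool_rot: [-0.461, 0.887, -0.014, -0.01]
ft_force: [0.1, 0.1, -0.5]
grip_width: 0.05
grip_force: 10.0
time: 23.67
position: [0.5021, 0.0064, 0.0128]
tool_rot: [-0.461, 0.887, -0.014, -0.01]
ft_force: [-1.1, -0.5, -1.0]
grip_width: 0.0498
grip_force: 10.0
```

```bash
echo '[{"z": -0.01},{"x": -0.005,"z": -0.002},{},{"z": 0.004},{"z": 0.002},{},{}]' | python3 nudge.py && echo '[{"z": 0.0015},{},{}]' | python3 nudge.py && echo '[{"z": 0.0015},{},{}]' | python3 nudge.py
```

```text
time: 24.35
position: [0.5057, 0.0105, 0.0187]
tool_rot: [-0.461, 0.887, -0.015, -0.009]
ft_force: [0.5, -0.9, 3.3]
grip_width: 0.05
grip_force: 10.0
time: 24.6
position: [0.5054, 0.0104, 0.0172]
tool_rot: [-0.461, 0.887, -0.015, -0.009]
ft_force: [1.4, -1.8, 4.0]
grip_width: 0.0498
grip_force: 10.0
time: 24.85
position: [0.505, 0.0104, 0.0156]
tool_rot: [-0.461, 0.887, -0.014, -0.01]
ft_force: [-0.3, -1.6, 3.4]
grip_width: 0.0497
grip_force: 10.0
```

```bash
echo '[{"z": 0.0015},{},{},{}]' | python3 nudge.py && echo '[{"z": -0.015},{"z": -0.03},{"z": -0.035},{"z": -0.035},{"z": -0.03},{"z": -0.015,"spin": 0.1},{"spin": 0.12},{"spin": 0.12},{"spin": 0.12},{"spin": 0.12},{"spin": 0.12},{"spin": 0.12},{"spin": 0.12},{"spin": 0.06}]' | python3 nudge.py - 20 && python3 d.py 0.51 -0.244 0.176 177.3
```

```text
time: 25.18
position: [0.5048, 0.0105, 0.014]
tool_rot: [-0.461, 0.887, -0.014, -0.01]
ft_force: [0.4, -2.1, 2.6]
grip_width: 0.0498
grip_force: 10.0
time: 26.35
position: [0.5041, 0.0167, 0.1731]
tool_rot: [0.023, 1.0, -0.017, -0.003]
ft_force: [-0.5, -0.4, 0.2]
grip_width: 0.0499
grip_force: 20.0
t26.35 pos [0.5041 0.0167 0.1731] psi 177.30 F [-0.5 -0.4  0.2] w 0.0499
shift [-0.0182 -0.2601  0.0057] turn 0.0000
```

```bash
echo '[{"x": -0.0025,"y": -0.036,"z": 0.001},{"x": -0.0025,"y": -0.036,"z": 0.001},{"x": -0.0025,"y": -0.036,"z": 0.001},{"x": -0.0025,"y": -0.036,"z": 0.001},{"x": -0.0025,"y": -0.036,"z": 0.001},{"x": -0.0025,"y": -0.036},{"x": -0.0025,"y": -0.036},{"y": -0.008},{},{},{}]' | python3 nudge.py && python3 d.py 0.51 -0.244 0.176 177.3 && python3 - <<'E'
from p2 import *
c=robot.camera("scene");cv2.imwrite("pics/scene7.png",cv2.cvtColor(c["img"],cv2.COLOR_RGB2BGR))
o=robot.get_obs(); M=R.from_quat(o["tool_rot"]).as_matrix()
print(o["position"],M.round(3))
a=cv2.imread("pics/scene7.png");b=cv2.imread("pics/scene5.png")
print("B chan");print(a[218:242,172:190,0])
E
```

```text
time: 27.27
position: [0.5112, -0.2422, 0.1772]
tool_rot: [0.021, 1.0, -0.016, -0.003]
ft_force: [-0.2, -0.4, -0.8]
grip_width: 0.05
grip_force: 20.0
t27.27 pos [ 0.5112 -0.2422  0.1772] psi 177.64 F [-0.2 -0.4 -0.8] w 0.0500
shift [ 0.0011 -0.0019  0.0013] turn 0.0059
[ 0.51143658 -0.24212548  0.17742449] [[-0.999  0.04  -0.006]
 [ 0.041  0.999 -0.032]
 [ 0.004 -0.033 -0.999]]
B chan
[[ 27  30  32  32  45  57  59  59  61  59  59  49  29  23  16  17  23  21]
 [ 27  28  23  32  45  55  60  60  59  61  58  51  31  20  25  26  24  16]
 [ 33  31  26  32  43  54  58  58  59  59  58  52  38  38  50  50  28  18]
 [ 29  29  36  48  57  58  58  60  59  60  62  61  66  89 102  85  41  21]
 [ 35  48  56  57  60  57  60  61  63  68  77  93 108 108 106  91  56  25]
 [ 50  58  59  58  61  62  63  67  78  96 107 109 107 100  84  71  36  24]
 [ 46  58  58  62  64  74  83  94 107 107 106  98  84  74  65  63  57  49]
 [ 40  59  69  75  87  97 108 109 105  99  79  65  64  70  83  96 104  85]
 [ 48  75  95 108 110 108 107 100  77  67  67  74  86  94 107 109 104  84]
 [ 60  94 110 110 108 100  82  68  65
[... 388 characters left out ...]
 60  60  56  60  52  51]
 [ 33  55  72  68  61  61  60  59  59  59  59  61  60  60  58  58  59  58]
 [ 28  43  55  58  58  60  58  58  58  59  60  59  61  60  58  58  59  59]
 [ 23  41  57  60  60  59  58  60  58  60  60  62  58  58  57  57  60  59]
 [ 25  41  55  60  59  59  58  59  61  59  58  60  58  59  58  60  58  59]
 [ 19  42  56  59  59  60  61  59  59  59  60  59  59  61  59  61  59  59]
 [ 16  40  58  59  60  61  59  60  60  60  58  59  61  59  60  59  59  59]
 [ 25  38  53  58  60  60  60  58  60  58  59  59  57  59  59  58  59  58]
 [ 43  56  57  58  61  57  58  58  59  58  57  59  60  60  61  59  61  59]
 [ 58  59  58  60  56  57  60  59  58  57  59  59  59  60  58  60  60  58]]
```

```bash
cat > p3.py <<'E'
from h import *
from scipy.optimize import least_squares
def lines(f,c0,c1,r0,r1):
    b=cv2.imread(f).astype(float)[:,:,0]; L={'T':[],'G':[],'B':[]}
    for c in range(c0,c1):
        p=b[r0:r1,c]; h=84
        up=[i for i in range(len(p)-1) if p[i]<h<=p[i+1]]; dn=[i for i in range(len(p)-1) if p[i]>=h>p[i+1]]
        if len(up)<2 or len(dn)<2: continue
        x=lambda i:r0+i+(h-p[i])/(p[i+1]-p[i])
        L['T'].append((c,x(up[0])));L['B'].append((c,x(dn[-1])));L['G'].append((c,(x(dn[0])+x(up[-1]))/2))
    return {k:np.array(v) for k,v in L.items()}
def solve(f,pos,M,c0,c1,r0,r1,groove=0.0):
    L=lines(f,c0,c1,r0,r1); fit={}
    for k,q in L.items(): fit[k]=np.polyfit(q[:,0],q[:,1],1); print(k,fit[k].round(3),"n",len(q),"rms %.2f"%np.std(q[:,1]-np.polyval(fit[k],q[:,0])))
    fx,fy,up=-M[:,0],M[:,1],-M[:,2]
    def pt(th,cx,cz,a,b): return pos+fx*(cx+a*np.cos(th)-b*np.sin(th))+up*(cz+a*np.sin(th)+b*np.cos(th))
    def e(k,p,cx,a,b): u=proj('s',pt(p[0],cx,p[1],a,b)); return u[1]-np.polyval(fit[k],u[0])
    def res(p,cx):
        # visible outline = the edge that lies further out in the picture
        return [min(e('T',p,cx,.02,.009),e('T',p,cx,-.02,.009)),max(e('B',p,cx,.02,-.009),e('B',p,cx,-.02,-.009)),e('G',p,cx,.02,groove)]
    for cx in(-.004,0,.004):
        for t0 in(.4,.6,.8):
            s=least_squares(lambda p:res(p,cx),[t0,.018],x_scale=[.1,.01]); print("cx",cx,"pitch rel tool %.1f"%np.degrees(s.x[0]),"cz %.4f"%s.x[1],"res",s.fun.round(2))
E
python3 - <<'E'
from p3 import *
o=robot.get_obs(); M=R.from_quat(o["tool_rot"]).as_matrix()
solve("pics/scene7.png",o["position"],M,174,186,218,236)
solve("pics/scene7.png",o["position"],M,174,186,218,236,.001)
E
```

```text
T [ -0.433 301.095] n 12 rms 0.07
G [ -0.477 312.794] n 12 rms 0.08
B [ -0.411 304.544] n 12 rms 0.28
cx -0.004 pitch rel tool 37.8 cz 0.0170 res [ 0.02 -0.   -0.02]
cx -0.004 pitch rel tool 37.0 cz 0.0172 res [ 0.   -0.04  0.04]
cx -0.004 pitch rel tool 37.8 cz 0.0170 res [ 0.02 -0.   -0.02]
cx 0 pitch rel tool 37.9 cz 0.0201 res [-0.  0.  0.]
cx 0 pitch rel tool 37.1 cz 0.0203 res [ 0.   -0.06  0.06]
cx 0 pitch rel tool 37.9 cz 0.0201 res [-0.  0.  0.]
cx 0.004 pitch rel tool 38.0 cz 0.0232 res [-0.02  0.    0.02]
cx 0.004 pitch rel tool 37.2 cz 0.0234 res [ 0.   -0.08  0.08]
cx 0.004 pitch rel tool 38.0 cz 0.0232 res [-0.02  0.    0.02]
T [ -0.433 301.095] n 12 rms 0.07
G [ -0.477 312.794] n 12 rms 0.08
B [ -0.411 304.544] n 12 rms 0.28
cx -0.004 pitch rel tool 36.2 cz 0.0169 res [-0.    0.17 -0.16]
cx -0.004 pitch rel tool 36.2 cz 0.0169 res [-0.    0.17 -0.16]
cx -0.004 pitch rel tool 36.2 cz 0.0169 res [-0.    0.17 -0.16]
cx 0 pitch rel tool 36.3 cz 0.0200 res [-0.    0.15 -0.14]
cx 0 pitch rel tool 36.3 cz 0.0200 res [-0.    0.15 -0.14]
cx 0 pitch rel tool 36.3 cz 0.0200 res [-0.    0.15 -0.14]
cx 0.004 pitch rel tool 36.4 cz 0.0231 res [-0.    0.12 -0.12]
cx 0.004 pitch rel tool 36.4 cz 0.0231 res [-0.    0.12 -0.12]
cx 0.004 pitch rel tool 36.4 cz 0.0231 res [-0.    0.12 -0.12]
```

```bash
echo '[{"y": 0.038},{"y": 0.038},{"y": 0.038},{"y": 0.038},{"y": 0.038},{"y": 0.036,"spin": 0.119},{"spin": 0.119},{"spin": 0.119},{"spin": 0.119},{"spin": 0.119},{"spin": 0.119},{"spin": 0.119},{"spin": 0.119},{"spin": 0.119},{"spin": 0.119},{"spin": 0.119},{"spin": 0.119},{"spin": 0.119},{"spin": 0.119}]' | python3 nudge.py - 20 && python3 d.py 0.534 0.047 0.045 82
```

```text
time: 28.9
position: [0.5207, -0.0178, 0.1703]
tool_rot: [0.754, 0.657, -0.013, 0.011]
ft_force: [0.6, -0.7, 0.1]
grip_width: 0.0497
grip_force: 20.0
t28.90 pos [ 0.5207 -0.0178  0.1703] psi 82.11 F [ 0.6 -0.7  0.1] w 0.0497
shift [0.0703 0.0041 0.1229] turn 0.0020
```

```bash
echo '[{"x": 0.0355,"y": 0.002,"spin": 0.002},{"x": 0.0355,"y": 0.002},{"z": 0.03},{"z": 0.035},{"z": 0.035},{"z": 0.02},{},{},{}]' | python3 nudge.py - 10 && python3 d.py 0.534 0.047 0.032 82
```

```text
time: 29.65
position: [0.5353, 0.0467, 0.049]
tool_rot: [0.753, 0.658, -0.012, 0.012]
ft_force: [0.6, -0.1, -1.9]
grip_width: 0.0504
grip_force: 10.0
t29.65 pos [0.5353 0.0467 0.049 ] psi 82.26 F [ 0.6 -0.1 -1.9] w 0.0504
shift [ 0.0007 -0.0014  0.017 ] turn 0.0046
```

```bash
echo '[{"y": -0.001,"z": 0.004},{"z": 0.004},{"z": 0.002},{},{}]' | python3 nudge.py | grep -E "pos|ft_"; for i in 1; do echo '[{"z": 0.0015},{},{}]' | python3 nudge.py | grep -E "pos|ft_"; done; echo '[{"z": 0.0015},{},{}]' | python3 nudge.py | grep -E "pos|ft_"
```

```text
position: [0.5339, 0.0456, 0.0382]
ft_force: [-0.7, -1.0, -0.1]
position: [0.5338, 0.0456, 0.0364]
ft_force: [0.3, -0.5, -0.1]
position: [0.5337, 0.0456, 0.0348]
ft_force: [-0.6, -0.3, -0.4]
```

```bash
echo '[{"z": 0.001},{},{}]' | python3 nudge.py | grep -E "pos|ft_"; echo '[{"z": 0.001},{},{}]' | python3 nudge.py | grep -E "pos|ft_"; echo '[{"z": 0.001},{},{}]' | python3 nudge.py | grep -E "pos|ft_"
```

```text
position: [0.5337, 0.0456, 0.0338]
ft_force: [0.1, -0.5, -0.8]
position: [0.5338, 0.0455, 0.0329]
ft_force: [-0.7, -0.4, -1.1]
position: [0.5339, 0.0454, 0.0324]
ft_force: [-0.3, -0.0, 4.6]
```

```bash
echo '[{"z": 0.001},{"z": 0.001},{"z": 0.0007},{},{},{}]' | python3 nudge.py | grep -E "pos|ft_"; echo '[{"z": -0.01},{"z": -0.03},{"z": -0.035},{"z": -0.035},{"x": -0.03,"z": -0.032},{"x": -0.03},{"spin": -0.119},{"spin": -0.119},{"spin": -0.119},{"spin": -0.119},{"spin": -0.119},{"spin": -0.119},{"spin": -0.119},{"spin": -0.119},{"spin": -0.119},{"spin": -0.119},{"spin": -0.119},{"spin": -0.119},{"spin": -0.119},{"spin": -0.119}]' | python3 nudge.py - 20 | grep -E "time|pos" && python3 d.py 0.51 -0.244 0.176 177.3
```

```text
position: [0.5338, 0.0447, 0.0302]
ft_force: [-2.0, -3.4, 9.1]
time: 33.48
position: [0.5261, -0.0074, 0.1717]
t33.48 pos [ 0.5261 -0.0074  0.1717] psi 177.98 F [-0.2  0.7 -0.6] w 0.0498
shift [ 0.0049 -0.2371  0.0038] turn 0.0119
```

```bash
echo '[{"x": 0.001,"y": -0.036,"z": 0.001,"spin": 0.011},{"x": 0.001,"y": -0.036,"z": 0.001},{"x": 0.001,"y": -0.036,"z": 0.001},{"x": 0.001,"y": -0.036,"z": 0.001},{"x": 0.001,"y": -0.036},{"y": -0.036},{"y": -0.02},{},{},{}]' | python3 nudge.py | grep -E "time|pos" && python3 d.py 0.51 -0.244 0.176 177.3 && python3 - <<'E'
from p3 import *
c=robot.camera("scene");cv2.imwrite("pics/scene8.png",cv2.cvtColor(c["img"],cv2.COLOR_RGB2BGR))
o=robot.get_obs(); M=R.from_quat(o["tool_rot"]).as_matrix()
print(cv2.imread("pics/scene8.png")[216:238,172:190,0]);print(M.round(3))
solve("pics/scene8.png",o["position"],M,174,184,216,236)
E
```

```text
time: 34.32
position: [0.5089, -0.242, 0.1755]
t34.32 pos [ 0.5089 -0.242   0.1755] psi 177.00 F [ 0.   0.4 -1.4] w 0.0500
shift [-0.0012 -0.002  -0.0004] turn -0.0052
[[ 32  31  31  40  53  52  55  60  56  58  50  36  25  29  33  31  27  15]
 [ 28  31  31  36  45  56  59  57  61  59  54  40  25  24  28  24  23  19]
 [ 28  29  32  39  47  57  59  59  57  60  53  44  23  22  25  24  21  14]
 [ 27  31  30  36  49  59  60  58  60  61  58  47  26  26  24  22  18  22]
 [ 30  33  31  36  50  59  58  59  57  61  58  46  32  30  39  36  26  19]
 [ 34  30  39  48  57  58  59  59  61  57  58  55  56  70  85  80  41  14]
 [ 38  48  55  59  59  58  61  62  65  71  75  85  99 103 102  90  54  24]
 [ 53  56  60  59  58  59  65  72  87  95 100 105 107 103  93  71  54  30]
 [ 48  58  60  61  67  72  87 101 103 105 108 105  95  77  63  57  50  38]
 [ 50  63  69  79  85 101 106 109 107 103  94  74  64  66  75  86  86  56]
 [ 59  83  94 103 106 108 106 107  95  77  66  66  78  92 104 107 100  80]
 [ 73  99 109 108 107  99  86  74  68  66  76  92 104 106 107 103  88  61]
 [ 79 106 105  97  80  70  62  7
[... 751 characters left out ...]
  0.998 -0.033]
 [ 0.003 -0.033 -0.999]]
T [ -0.423 299.177] n 10 rms 0.12
G [ -0.437 305.694] n 10 rms 0.07
B [ -0.458 313.3  ] n 10 rms 0.18
cx -0.004 pitch rel tool 35.6 cz 0.0170 res [ 0.   -0.01  0.01]
cx -0.004 pitch rel tool 35.6 cz 0.0170 res [ 0.   -0.01  0.01]
cx -0.004 pitch rel tool 39.2 cz 0.0160 res [ 0.2  -0.   -0.19]
cx 0 pitch rel tool 35.7 cz 0.0200 res [-0.    0.01 -0.01]
cx 0 pitch rel tool 35.7 cz 0.0200 res [-0.    0.01 -0.01]
cx 0 pitch rel tool 39.1 cz 0.0191 res [ 0.18 -0.   -0.18]
cx 0.004 pitch rel tool 35.9 cz 0.0231 res [-0.    0.02 -0.02]
cx 0.004 pitch rel tool 35.9 cz 0.0231 res [-0.    0.02 -0.02]
cx 0.004 pitch rel tool 38.9 cz 0.0222 res [ 0.17 -0.   -0.17]
```

```bash
echo '[{"y": 0.038},{"y": 0.038},{"y": 0.038},{"y": 0.038},{"y": 0.038},{"y": 0.036,"spin": 0.119},{"spin": 0.119},{"spin": 0.119},{"spin": 0.119},{"spin": 0.119},{"spin": 0.119},{"spin": 0.119},{"spin": 0.119},{"spin": 0.119},{"spin": 0.119},{"spin": 0.119},{"spin": 0.119},{"spin": 0.119},{"spin": 0.11}]' | python3 nudge.py - 20 | grep -E "time|pos" && python3 d.py 0.534 0.0456 0.036 82
```

```text
time: 35.95
position: [0.5204, -0.0167, 0.168]
t35.95 pos [ 0.5204 -0.0167  0.168 ] psi 82.07 F [ 0.3 -0.2  0. ] w 0.0498
shift [0.0681 0.0048 0.1297] turn 0.0012
```

```bash
echo '[{"x": 0.034,"y": 0.003,"z": 0.01},{"x": 0.034,"y": 0.001,"z": 0.02},{"z": 0.035},{"z": 0.035},{"z": 0.024},{"z": 0.004},{},{}]' | python3 nudge.py - 10 | grep -E "time|pos|ft_"; echo '[{"z": 0.001},{"z": 0.001},{},{}]' | python3 nudge.py | grep -E "time|pos|ft_"
```

```text
time: 36.62
position: [0.5341, 0.0446, 0.0384]
ft_force: [-0.0, 1.0, -0.1]
time: 36.95
position: [0.5344, 0.0436, 0.0367]
ft_force: [0.3, 0.1, -0.0]
```

```bash
echo '[{"z": 0.002},{"z": 0.0015},{},{}]' | python3 nudge.py | grep -E "pos|ft_"; echo '[{"z": 0.001},{},{}]' | python3 nudge.py | grep -E "pos|ft_";  echo '[{"z": 0.001},{},{}]' | python3 nudge.py | grep -E "time|pos|ft_"
```

```text
position: [0.5336, 0.0436, 0.032]
ft_force: [-0.3, 0.0, 0.8]
position: [0.5337, 0.0436, 0.031]
ft_force: [0.2, 0.2, -1.6]
time: 37.78
position: [0.5339, 0.0436, 0.0304]
ft_force: [0.0, 0.2, 2.8]
```

```bash
echo '[{"x": -0.001,"z": 0.0008},{"x": -0.001,"z": 0.0006},{"x": -0.001,"z": 0.0006},{"x": -0.001,"z": 0.0005},{},{}]' | python3 nudge.py | grep -E "time|pos|ft_"
```

```text
time: 38.28
position: [0.5334, 0.0395, 0.0278]
ft_force: [0.8, 1.8, 3.7]
```

```bash
echo '[{"z": -0.01},{"z": -0.03},{"z": -0.035},{"z": -0.035},{"x": -0.03,"z": -0.035},{"x": -0.03,"spin": -0.119},{"spin": -0.119},{"spin": -0.119},{"spin": -0.119},{"spin": -0.119},{"spin": -0.119},{"spin": -0.119},{"spin": -0.119},{"spin": -0.119},{"spin": -0.119},{"spin": -0.119},{"spin": -0.119},{"spin": -0.119},{"spin": -0.109}]' | python3 nudge.py - 20 | grep -E "time|pos" && python3 d.py 0.51 -0.242 0.176 177.3
```

```text
time: 39.87
position: [0.5255, -0.0125, 0.1715]
t39.87 pos [ 0.5255 -0.0125  0.1715] psi 177.47 F [-0.4  0.1 -0. ] w 0.0496
shift [ 0.0046 -0.23    0.0036] turn 0.0030
```

```bash
echo '[{"x": 0.001,"y": -0.036,"z": 0.001},{"x": 0.001,"y": -0.036,"z": 0.001},{"x": 0.001,"y": -0.036,"z": 0.001},{"x": 0.001,"y": -0.036,"z": 0.001,"spin": 0.003},{"y": -0.036},{"y": -0.036},{"y": -0.014},{},{},{}]' | python3 nudge.py | grep -E "time|pos" && python3 d.py 0.51 -0.242 0.176 177.3 && python3 - <<'E'
from p3 import *
c=robot.camera("scene");cv2.imwrite("pics/scene9.png",cv2.cvtColor(c["img"],cv2.COLOR_RGB2BGR))
o=robot.get_obs(); M=R.from_quat(o["tool_rot"]).as_matrix()
print(cv2.imread("pics/scene9.png")[214:238,172:190,0])
solve("pics/scene9.png",o["position"],M,174,184,215,236)
E
```

```text
time: 40.7
position: [0.5095, -0.24, 0.175]
t40.70 pos [ 0.5095 -0.24    0.175 ] psi 176.99 F [-0.3  0.1 -0.2] w 0.0498
shift [-0.0006 -0.002  -0.001 ] turn -0.0053
[[ 46  45  44  51  72  90  90  82  75  66  57  46  34  32  26   6  15  18]
 [ 45  43  40  39  57  75  69  58  53  55  56  48  36  35  31  31  20  13]
 [ 40  37  33  34  45  52  50  53  57  58  59  48  32  26  26  32  29  24]
 [ 31  32  26  27  34  48  58  57  58  60  59  53  34  23  21  22  25  22]
 [ 29  29  24  30  38  50  57  59  58  57  59  49  33  17  25  27  26  21]
 [ 28  26  29  30  37  51  60  57  60  58  57  51  35  23  20  26  16  20]
 [ 30  25  31  31  40  53  59  60  58  60  60  58  46  27  33  28  33  22]
 [ 29  32  36  41  48  59  59  59  64  68  72  69  62  58  58  65  57  34]
 [ 37  44  51  57  62  62  65  77  86  95  96  99  99  99  98  99  86  54]
 [ 48  57  59  66  72  81  87  97  98  97 103 101 101 102 103 100  89  63]
 [ 43  58  72  86  97  95  98 100  99 102 102 101 100 100  96  89  68  38]
 [ 48  76  98 100 100  99 101 101 102 102 101 100  90  79  73  65  65  62]
 [ 43  79  99 100 100 103 100 105 1
[... 822 characters left out ...]
0  56  58  61  60  58  58  59  60  59  58]]
T [ -0.329 281.364] n 9 rms 0.17
G [ -0.483 315.023] n 9 rms 0.02
B [ -0.407 304.972] n 9 rms 0.17
cx -0.004 pitch rel tool 26.0 cz 0.0190 res [ 0.01 -0.12  0.11]
cx -0.004 pitch rel tool 26.0 cz 0.0190 res [ 0.01 -0.12  0.11]
cx -0.004 pitch rel tool 41.7 cz 0.0159 res [ 1.21 -0.07 -1.14]
cx 0 pitch rel tool 26.5 cz 0.0219 res [ 0.01 -0.14  0.13]
cx 0 pitch rel tool 26.5 cz 0.0219 res [ 0.01 -0.14  0.13]
cx 0 pitch rel tool 41.6 cz 0.0189 res [ 1.14 -0.06 -1.07]
cx 0.004 pitch rel tool 27.0 cz 0.0249 res [ 0.01 -0.16  0.15]
cx 0.004 pitch rel tool 27.0 cz 0.0249 res [ 0.01 -0.16  0.15]
cx 0.004 pitch rel tool 41.6 cz 0.0219 res [ 1.07 -0.06 -1.  ]
```

```bash
python3 - <<'E'
from p3 import *
o=robot.get_obs(); M=R.from_quat(o["tool_rot"]).as_matrix(); pos=o["position"]
fx,fy,up=-M[:,0],M[:,1],-M[:,2]
b=cv2.imread("pics/scene9.png").astype(float)[:,:,0]
L=lines("pics/scene9.png",174,184,215,236)
for h in(80,84): pass
fit={k:np.polyfit(q[:6,0] if k=='T' else q[:,0],q[:6,1] if k=='T' else q[:,1],1) for k,q in L.items()}
print({k:v.round(3) for k,v in fit.items()})
# right end of lower lip: profile along the line midway G..B
cs=np.arange(182,196,.25); r=(np.polyval(fit['G'],cs)*.5+(np.polyval(fit['G'],cs)+3.55)*.5)
p=cv2.remap(b.astype(np.float32),cs[None].astype(np.float32),r[None].astype(np.float32),cv2.INTER_LINEAR)[0]; print(p.round())
i=np.where(p>60)[0].max(); uv=(cs[i],r[i]); print("end",uv)
O,d=ray('s',uv); t=((pos+fy*.025-O)@fy)/(d@fy); P=O+t*d-pos; print("x' %.4f z' %.4f"%(P@fx,P@up))
def pt(th,cx,cz,a,bb): return pos+fx*(cx+a*np.cos(th)-bb*np.sin(th))+up*(cz+a*np.sin(th)+bb*np.cos(th))
def e(k,p,cx,a,bb): u=proj('s',pt(p[0],cx,p[1],a,bb)); return u[1]-np.polyval(fit[k],u[0])
for use in("TBG","TB","TG"):
    f=lambda p:[dict(T=e('T',p,0,-.02,.009),B=e('B',p,0,.02,-.009),G=e('G',p,0,.02,0))[k] for k in use]
    s=least_squares(f,[.5,.018],x_scale=[.1,.01]); print(use,np.degrees(s.x[0]).round(1),s.x[1].round(4),s.fun.round(2))
E
```

```text
{'T': array([ -0.391, 292.407]), 'G': array([ -0.483, 315.023]), 'B': array([ -0.407, 304.972])}
[99. 98. 97. 97. 97. 97. 96. 96. 95. 95. 94. 93. 93. 93. 94. 96. 97. 95.
 93. 93. 93. 93. 94. 96. 99. 93. 87. 82. 76. 67. 58. 50. 42. 40. 39. 38.
 39. 43. 47. 52. 56. 56. 57. 57. 58. 58. 59. 59. 60. 60. 60. 59. 59. 59.
 59. 59.]
end (np.float64(189.25), np.float64(225.38599960661764))
x' 0.0160 z' 0.0248
TBG 27.4 0.0215 [ 0.01 -0.13  0.13]
TB 26.8 0.0213 [ 0. -0.]
TG 27.8 0.0217 [0. 0.]
```

```bash
echo '[{"y": 0.038},{"y": 0.038},{"y": 0.038},{"y": 0.038},{"y": 0.038},{"y": 0.038},{"y": 0.02,"spin": -0.08},{"spin": -0.119},{"spin": -0.119},{"spin": -0.119},{"spin": -0.119},{"spin": -0.119},{"spin": -0.119},{"spin": -0.119},{"spin": -0.1},{}]' | python3 nudge.py - 20 | grep -E "time|pos" && python3 d.py 0.505 0.0105 0.026 235
```

```text
time: 42.08
position: [0.5226, 0.0076, 0.1668]
t42.08 pos [0.5226 0.0076 0.1668] psi -124.76 F [-0.5 -0.1 -0.5] w 0.0496
shift [0.0034 0.0183 0.1407] turn 0.0042
```

```bash
echo '[{"x": 0.003,"y": 0.018,"z": 0.02,"spin": 0.004},{"z": 0.035},{"z": 0.035},{"z": 0.035},{"z": 0.012},{},{}]' | python3 nudge.py - 10 >/dev/null; python3 d.py 0.505 0.0105 0.019 235
```

```text
t42.67 pos [0.5058 0.0099 0.0292] psi -125.26 F [-0.6  0.4 -0.1] w 0.0496
shift [-0.0004  0.0011  0.0101] turn -0.0045
```

```bash
echo '[{"y": 0.0005,"z": 0.004},{"z": 0.003},{"z": 0.001},{},{}]' | python3 nudge.py | grep -E "pos|ft_"; echo '[{"z": 0.001},{},{}]' | python3 nudge.py | grep -E "pos|ft_";echo '[{"z": 0.001},{},{}]' | python3 nudge.py | grep -E "time|pos|ft_"
```

```text
position: [0.5064, 0.009, 0.0222]
ft_force: [-0.1, -0.3, -1.1]
position: [0.5061, 0.0089, 0.0207]
ft_force: [-0.7, -0.3, -0.2]
time: 43.58
position: [0.506, 0.0089, 0.0195]
ft_force: [0.1, 0.0, -0.4]
```

```bash
echo '[{"x": -0.0007,"z": 0.001},{"z": 0.001},{},{}]' | python3 nudge.py | grep -E "pos|ft_"; echo '[{"z": 0.0008},{},{}]' | python3 nudge.py | grep -E "pos|ft_";echo '[{"z": 0.0008},{},{}]' | python3 nudge.py | grep -E "time|pos|ft_"
```

```text
position: [0.5065, 0.0095, 0.0175]
ft_force: [0.3, -0.2, 0.9]
position: [0.5066, 0.0095, 0.017]
ft_force: [-0.1, 0.1, 3.6]
time: 44.42
position: [0.5066, 0.0094, 0.0162]
ft_force: [-0.0, 0.4, 4.5]
```

```bash
echo '[{"z": 0.0004},{},{}]' | python3 nudge.py | grep -E "time|pos|ft_"; echo '[{"z": -0.015},{"z": -0.035},{"z": -0.035},{"z": -0.035},{"z": -0.035,"spin": 0.1},{"spin": 0.119},{"spin": 0.119},{"spin": 0.119},{"spin": 0.119},{"spin": 0.119},{"spin": 0.119},{"spin": 0.119},{"spin": 0.068}]' | python3 nudge.py - 20 | grep -E "time|pos" && python3 d.py 0.51 -0.242 0.176 177.3
```

```text
time: 44.67
position: [0.5066, 0.0094, 0.0157]
ft_force: [-0.4, 0.6, 5.1]
time: 45.75
position: [0.5061, 0.0147, 0.1696]
t45.75 pos [0.5061 0.0147 0.1696] psi 177.13 F [ 0.6  0.5 -0.8] w 0.0498
shift [-0.0159 -0.2563  0.0024] turn -0.0030
```

```bash
echo '[{"x": -0.002,"y": -0.038,"z": 0.001},{"x": -0.002,"y": -0.038,"z": 0.001},{"x": -0.002,"y": -0.038},{"x": -0.002,"y": -0.038},{"x": -0.002,"y": -0.038},{"x": -0.002,"y": -0.038},{"x": -0.002,"y": -0.028},{"x": -0.002},{},{}]' | python3 nudge.py | grep -E "time|pos" && python3 - <<'E'
from p3 import *
np.set_printoptions(precision=4,suppress=True)
c=robot.camera("scene");cv2.imwrite("pics/scene10.png",cv2.cvtColor(c["img"],cv2.COLOR_RGB2BGR))
o=robot.get_obs(); M=R.from_quat(o["tool_rot"]).as_matrix(); pos=o["position"]
print(pos,M)
fx,fy,up=-M[:,0],M[:,1],-M[:,2]
L=lines("pics/scene10.png",174,184,215,236)
fit={k:np.polyfit(q[:6,0] if k=='T' else q[:,0],q[:6,1] if k=='T' else q[:,1],1) for k,q in L.items()}
print({k:(v.round(3),len(L[k])) for k,v in fit.items()})
def pt(th,cx,cz,a,bb): return pos+fx*(cx+a*np.cos(th)-bb*np.sin(th))+up*(cz+a*np.sin(th)+bb*np.cos(th))
def e(k,p,cx,a,bb): u=proj('s',pt(p[0],cx,p[1],a,bb)); return u[1]-np.polyval(fit[k],u[0])
for cx in(-.002,0):
  for use in("TBG","TB","TG"):
    f=lambda p:[dict(T=e('T',p,cx,-.02,.009),B=e('B',p,cx,.02,-.009),G=e('G',p,cx,.02,0))[k] for k in use]
    s=least_squares(f,[.5,.018],x_scale=[.1,.01]); P=pt(s.x[0],cx,s.x[1],.02,0)
    print(cx,use,np.degrees(s.x[0]).round(1),s.x[1].round(4),s.fun.round(2),"edge mid",P,"x axis",(fx*np.cos(s.x[0])+up*np.sin(s.x[0])))
# head again: subpixel-free recheck of focus with yaw -2.7
yaw=np.radians(-2.7); xh=np.array([np.cos(yaw)*.866,np.sin(yaw)*.866,.5]); zh=np.array([-np.cos(yaw)*.5,-np.sin(yaw)*.5,.866])
Hc=np.array([.7271,-.251,.301])-.025*zh; print("head",Hc,"focus",Hc-.167*xh)
E
```

```text
time: 46.58
position: [0.5105, -0.2407, 0.1763]
[ 0.5105 -0.2401  0.1764] [[-0.999   0.0441 -0.0061]
 [ 0.0443  0.9985 -0.0324]
 [ 0.0046 -0.0326 -0.9995]]
{'T': (array([ -0.422, 298.068]), 9), 'G': (array([ -0.471, 312.286]), 9), 'B': (array([ -0.452, 312.593]), 9)}
-0.002 TBG 30.8 0.0195 [ 0.   -0.04  0.04] edge mid [ 0.5259 -0.2398  0.2061] x axis [ 0.8609 -0.0214  0.5083]
-0.002 TB 30.7 0.0194 [-0. -0.] edge mid [ 0.5259 -0.2398  0.206 ] x axis [ 0.8624 -0.0216  0.5058]
-0.002 TG 31.0 0.0196 [0. 0.] edge mid [ 0.5259 -0.2398  0.2062] x axis [ 0.8596 -0.0213  0.5105]
0 TBG 30.9 0.0211 [ 0.   -0.04  0.04] edge mid [ 0.5279 -0.2398  0.2077] x axis [ 0.86   -0.0214  0.5099]
0 TB 30.8 0.021 [ 0. -0.] edge mid [ 0.5279 -0.2398  0.2076] x axis [ 0.8615 -0.0215  0.5074]
0 TG 31.1 0.0211 [ 0. -0.] edge mid [ 0.5278 -0.2398  0.2078] x axis [ 0.8587 -0.0212  0.512 ]
head [ 0.7396 -0.2516  0.2793] focus [ 0.5951 -0.2448  0.1958]
```

```bash
python3 - <<'E'
from h import *
for p,z in[((338.5,432),.25),((364,375),.283),((396.5,147),.319)]: print(plane('a',px('c',p),z).round(4))
E
echo '[{"x": -0.02,"y": -0.003,"spin": 0.02},{"x": -0.02,"y": -0.002,"z": 0.004},{"x": -0.015,"z": 0.004},{"x": -0.008,"z": 0.003},{"x": -0.004},{},{},{}]' | python3 nudge.py | grep -E "time|pos|ft"; python3 d.py 0.579 -0.245 0.165 177.3
```

```text
[ 0.6853 -0.2504  0.25  ]
[ 0.6944 -0.2507  0.283 ]
[ 0.7579 -0.2537  0.319 ]
time: 47.3
position: [0.5772, -0.2503, 0.1664]
ft_force: [0.3, -0.1, -0.1]
t47.30 pos [ 0.5772 -0.2503  0.1664] psi 176.30 F [ 0.3 -0.1 -0.1] w 0.0495
shift [-0.0016  0.0055  0.0012] turn -0.0175
```

```bash
echo '[{"x": -0.0015,"y": 0.0045,"z": 0.001},{},{},{},{}]' | python3 nudge.py | grep -E "time|pos|ft|grip"; python3 - <<'E'
from p3 import *
np.set_printoptions(precision=4,suppress=True)
ims={}
for n in("scene","top"):
    c=robot.camera(n);cv2.imwrite(f"pics/{n}11.png",cv2.cvtColor(c["img"],cv2.COLOR_RGB2BGR))
o=robot.get_obs(); M=R.from_quat(o["tool_rot"]).as_matrix(); pos=o["position"];fx,fy,up=-M[:,0],M[:,1],-M[:,2]
th=np.radians(30.8); P=pos+fx*(-.001+.02*np.cos(th))+up*(.0203+.02*np.sin(th)); x=fx*np.cos(th)+up*np.sin(th)
print("edge",P,"x axis",x,"yaw",np.degrees(np.arctan2(x[1],x[0])),"pitch",np.degrees(np.arcsin(x[2])),"roll",np.degrees(np.arcsin(fy[2])))
u=proj('s',P);v=proj('a',P);print(u,v)
a=cv2.imread("pics/scene11.png");U=u.round().astype(int);print(a[U[1]-8:U[1]+9,U[0]-8:U[0]+9,0])
E
```

```text
time: 47.72
position: [0.5798, -0.2467, 0.1653]
ft_force: [-0.8, -0.7, -0.2]
grip_width: 0.0497
grip_force: 20.0
edge [ 0.5961 -0.2468  0.1958] x axis [ 0.859  -0.0382  0.5105] yaw -2.54936177682669 pitch 30.697260858525475 roll -1.9872354381119062
[197.1745 241.7424] [361.6033 175.5427]
[[ 32  32  28  38  54  60  61  61  61  60  55  40  33  31  27  28  19]
 [ 33  33  31  44  54  63  66  69  70  74  68  63  66  67  61  47  27]
 [ 34  36  44  52  63  72  86  94  96  95  96  98 101 100 100  81  35]
 [ 40  52  63  73  85  95  97  98 100 102 103 105 108 105 101  82  41]
 [ 62  71  84  93  96  99 101 103 104 104 104 103 101  93  78  59  33]
 [ 86  96  97  99 101 101 104 105 105 105 101  94  76  66  70  72  61]
 [ 95 100 101 103 105 103 106 103 102  93  75  65  71  80  89 101  90]
 [ 97 102 104 108 108 105 101  94  78  68  75  81  89 103 105 102  97]
 [103 107 108 106 102  95  78  67  76  89 100  98 104 103 100  87  60]
 [ 98 107 102  94  80  70  74  91 100 105 109 104  98  85  62  42  28]
 [ 92  93  79  69  75  89 104 107 106 106 102  90  68  40  30  25  23]
 [ 62  67  74  90 103 105 105 108 102  97  76  66  59  46  35  28  26]
 [ 63  87 102 108 108 104 104  96  77  66  61  61  61  57  52  41  37]
 [ 72  92 106 107 104  95  78  66  62  62  61  61  61  60  61  57  58]
 [ 68  88  99  87  77  67  62  60  60  60  62  59  59  60  60  61  59]
 [ 51  65  69  66  63  61  60  62  64  60  59  60  61  61  61  62  60]
 [ 49  59  61  61  62  60  61  62  58  61  60  60  59  59  60  60  59]]
```

```bash
echo '[{"x": 0.001,"y": 0.001},{},{},{},{},{}]' | python3 nudge.py | grep -E "time|pos|grip" && python3 -c "
from rig import robot
print(robot.get_obs()['joint_velocities'].round(3)); print(robot.hand_in())"
```

```text
time: 48.32
position: [0.5789, -0.2456, 0.1652]
grip_width: 0.0499
grip_force: 20.0
[-0.    -0.001 -0.    -0.002 -0.002  0.   ]
the job is handed in; nothing more can be done
None
```

I served the piece and handed the job in at 48.3 s, holding it within about 2 mm of the focus point by my own measurement, pitched about 30.7° (30° wanted) and rolled about 2° to one side; the last joint read -2.854 rad for a moment mid-run, just past its listed ±2.85 limit, and the hand-in gave no verdict.

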